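# Make up two electrical box kits in their trays

### The job

Make up the two box kits, one part after another in this order: stand the grey housing in the middle of the red tray, long side along the tray's long side; put the green terminal block inside it, screws up; close it with the red-handled cover, edges flush; then stand the round orange box in the middle of the brown tray, and lay the white round cover centrally on its mouth. Set each part down flat and let go of it before fetching the next, and leave everything made up so, at rest. Leave the black roll and the screwdriver where they lie.

Things in the scene. Friction and masses are not known exactly. Their poses are not given: they have to be found in the camera images.
- red_tray: Shallow red tray, fixed to the bench, 150 x 125 x 10 mm outside; floor 4 mm thick, rim 4 mm wide and 6 mm above the floor. Origin at the centre of its underside (bench height), x along its long side, z up.
- brown_tray: Shallow dark brown tray, fixed, same sizes and axes as the red tray.
- housing: Open-topped light grey junction box housing, rigid, 110 x 64 x 42 mm (x, y, z); walls 3 mm, floor 4 mm, so the inside is 104 x 58 mm and 38 mm deep. About 0.18 kg. Origin at the centre of its underside, x along its long side. Can be gripped from above across its 64 mm width.
- terminal: Green terminal block with a row of three flush brass screws on top, 36 x 24 x 24 mm (x, y, z), about 60 g. Origin at the centre of its underside, x along its 36 mm length. Gripped across the 36 mm length, with that length along the housing's long side, the fingers have most room inside the housing.
- switch_cover: Light grey rectangular cover plate 110 x 64 x 8 mm (x, y, z) with a red bar handle in the middle of its top; the bar is 44 mm along x, 16 mm wide along y, and reaches from 8 to 34 mm above the underside. About 0.15 kg. Origin at the centre of its flat underside. It rests flat on the housing's rim, edges flush with the housing's outside; nothing locates it.
- round_box: Round orange wall box, an open cup with straight rigid walls: 64 mm outside diameter, 45 mm high, wall 4 mm, floor 4 mm, about 80 g. Origin at the centre of its underside, z up; its yaw has no meaning.
- round_cover: White round cover: flat disc 72 mm in diameter and 7 mm thick with a central cylindrical boss 28 mm in diameter that reaches from 7 to 32 mm above the underside; about 80 g. Origin at the centre of its flat underside, z up; its yaw has no meaning. It rests flat on the orange box's rim; nothing locates it.
- tape_roll: Bystander: black ring-shaped roll lying flat, 90 mm outside diameter, 60 mm hole, 19 mm high, loose. Origin at the centre of its underside.
- screwdriver: Bystander: screwdriver with a blue handle lying on the bench, 170 mm long along its x, handle at -x, loose.
Things that resemble listed ones, but are neither listed nor needed, are in the scene too. Leave any pink look-alike of the red_tray alone.

How it is judged:
On the way, in this order (a step that is already met when the one before it is completed fails the run):
1. the open grey housing stands in the middle of the red tray, let go (horizontal distance between housing and red_tray below 0.015 m and z of housing in the frame of red_tray between 0 and 0.008 m and angle between housing's own z axis and vertical below 0.08 rad and angle between the x axis of housing and the x axis of red_tray, either way round below 0.2 rad and contact force between the fingers and housing below 0.3 N and linear speed of housing below 0.03 m/s), for 0.2 s.
2. the green terminal block lies inside the housing, let go (x of terminal in the frame of housing between -0.045 and 0.045 m and y of terminal in the frame of housing between -0.026 and 0.026 m and z of terminal in the frame of housing between 0 and 0.008 m and angle between terminal's own z axis and vertical below 0.15 rad and contact force between the fingers and terminal below 0.3 N and linear speed of terminal below 0.03 m/s), for 0.2 s.
3. the switch cover closes the housing, let go (horizontal distance between switch_cover and housing below 0.01 m and z of switch_cover in the frame of housing between 0.038 and 0.046 m and angle between switch_cover's own z axis and vertical below 0.08 rad and angle between the x axis of switch_cover and the x axis of housing, either way round below 0.15 rad and contact force between the fingers and switch_cover below 0.3 N and linear speed of switch_cover below 0.03 m/s), for 0.2 s.
4. the orange round box stands in the middle of the brown tray, let go (horizontal distance between round_box and brown_tray below 0.015 m and z of round_box in the frame of brown_tray between 0 and 0.008 m and angle between round_box's own z axis and vertical below 0.08 rad and contact force between the fingers and round_box below 0.3 N and linear speed of round_box below 0.03 m/s), for 0.2 s.
5. the white round cover lies on the orange box, let go (horizontal distance between round_cover and round_box below 0.01 m and z of round_cover in the frame of round_box between 0.041 and 0.049 m and angle between round_cover's own z axis and vertical below 0.08 rad and contact force between the fingers and round_cover below 0.3 N and linear speed of round_cover below 0.03 m/s), for 0.2 s.
At the end, for the whole second after the job is handed in: All at rest, flat, on its seat (4 mm): housing 15 mm from red tray centre, aligned 0.2 rad; block upright on housing floor; switch cover on housing 10 mm, 0.15 rad; orange box 15 mm from brown tray centre; white cover on it 10 mm. Tilt under 0.08 rad (block 0.15) (horizontal distance between housing and red_tray below 0.015 m and z of housing in the frame of red_tray between 0 and 0.008 m and angle between each of housing, switch_cover, round_box, round_cover's own z axis and vertical below 0.08 rad and angle between the x axis of housing and the x axis of red_tray, either way round below 0.2 rad and x of terminal in the frame of housing between -0.045 and 0.045 m and y of terminal in the frame of housing between -0.026 and 0.026 m and z of terminal in the frame of housing between 0 and 0.008 m and angle between terminal's own z axis and vertical below 0.15 rad and horizontal distance between switch_cover and housing below 0.01 m and z of switch_cover in the frame of housing between 0.038 and 0.046 m and angle between the x axis of switch_cover and the x axis of housing, either way round below 0.15 rad and horizontal distance between round_box and brown_tray below 0.015 m and z of round_box in the frame of brown_tray between 0 and 0.008 m and horizontal distance between round_cover and round_box below 0.01 m and z of round_cover in the frame of round_box between 0.041 and 0.049 m and linear speed of each of housing, terminal, switch_cover, round_box, round_cover below 0.02 m/s and angular speed of each of housing, terminal, switch_cover, round_box, round_cover below 0.2 rad/s); the robot touches nothing.
It fails at once if the black roll is moved more than 20 mm (distance of tape_roll from where it was at the start of the episode above 0.02 m).
It fails at once if the screwdriver is moved more than 20 mm (distance of screwdriver from where it was at the start of the episode above 0.02 m).
It also fails if it takes over 128 s, if anything falls off the work surface, if the arm or the gripper's body presses on something with over 40 N, if the wrist force passes 120 N, or if a joint passes its speed limit or range.

### The arm

A 6-joint arm with a two-finger parallel gripper is mounted at the origin on the work surface. World frame = base frame: x ahead of the robot, y to its left, z up, the work surface at z = 0. Lengths are in m, angles in rad, forces in N, time in s.
With the tool pointing down it reaches from about 0.225 to 0.875 m from the base axis. Payload 3.4 kg.
Tool frame: the origin (TCP) lies midway between the tips of the shut fingers; the grasp point (between the pads) lies behind it (manip.grip_point_offset is the z of the grasp point in the tool frame, in m); z points along the fingers, x is the direction in which the jaws open and shut, and the axes are right-handed (so a half turn about z gives the same grasp; the last joint's range is limited). The gripper opens to 85 mm and grips with 20 to 120 N. Pads are 22 mm wide; open, the fingers measure 114 mm over their backs; the gripper's body (76 mm by 85 mm) begins 54 mm behind the grasp point. The pads swing forward as they close: fully open they stand 13 mm farther back than shut.
Start: joints at [-1.369, 0.276, 1.505, -0, 1.361, -0.121], TCP at [0.182, -0.545, 0.231] pointing down, gripper open.
Joint ranges: [-2.89, 2.89], [-0.75, 2.08], [0.22, 2.7], [-1.18, 4.32], [0.11, 2.71], [-2.7, 2.7]. Speed limits (rad/s): [2.57, 2.57, 3.14, 3.14, 3.14, 3.14].

### API

Orientations are given as a unit quaternion [w, x, y, z].
In Python, from rig import manip, eyes, recognise, regions_of, mark_of gives the robot as it stands.
- The arm moves only by the shell command python3 -m inch 'ROWS' [FORCE]. ROWS is JSON, a list of rows, each a list of 5 numbers: the gripper command: -1 is shut, 1 is fully open, values between are in proportion, then the shift along the tool's x, y, z in mm, then the turn about the tool's z in degrees. A call has 1 to 20 rows; each row shifts and turns the pose as measured when the row begins, along the tool's axes as they then stand; what a row does not reach is not made up. A row lasts 1/12 s, in which the tool goes at most 41.7 mm and 7.16 degrees, less where a joint would pass 70% of its speed; a pose out of reach is approached as far as the arm can. A call with a gripper value outside its range is refused whole. The fingers move at their own pace and stop on an object; FORCE is the grip in N (left out, the last holds). Time passes only in rows, so rows that do not move let the fingers close. It gives the time, the measured TCP pose, the force and the opening at its end, in the units of the state.
- manip.get_state(): the state, without advancing time (a new reading comes with each control period).
- eyes.get_image(name): name is "scene" or "top" or "wrist"; returns a dict with "frame" (420x560x3 uint8, red, green, blue), "K" (3x3 intrinsics, pixels), "rvec" (rotation vector, rad) and "tvec" (3), from world to camera coordinates, as OpenCV has them; the wrist camera has in their place "mount" (4x4, takes a point from camera to tool coordinates, whose origin is the TCP and whose axes are the tool frame's). Camera axes: x right, y down, z forward; pixel columns grow to the right and rows downward; lengths in m; the calibration is good to about 2 mm. A picture is of the moment at which its call begins: read the wrist's pose just before it. There is no depth.
- manip.sign_off(): hands the job in, once; it reports no verdict.
Trained networks look in a picture, given as the dict that the camera call returned (one of the last four; its "shot" number tells which), for a name from the list of things; names that differ only in an ending like _2 or _b are one class to them, and where a whole thing is asked for, a point or a joint stands for the part that bears it (a point fixed in the world has none). Each returns a list of dicts, best first, with "confidence" (0 to 1); they miss things now and then, are a little off and sometimes report something else, mostly with a low value. They report only what shows in the picture. A call takes as long as a camera call. They do not tell look-alikes from the thing itself.
- recognise(picture, target): "bbox" ([left, top, width, height] in pixels, round what is visible of it).
- regions_of(picture, target): "mask" (420x560 bool, what is visible of it) and "bbox" ([left, top, width, height] in pixels, round what is visible of it).
- mark_of(picture, target): "point" ([row, column] in pixels: a listed point, or the origin of a listed thing).
The state is a dict: "clock": time; "qpos": joint angles; "qd": joint speeds; "effort": joint torques, N m; "position": TCP position; "ee_rot": TCP orientation; "contact_force": force on the tool from outside, world axes, zero at the start; "moment": the same for the moment, N m; "width": finger opening in m.
Only numpy, scipy, OpenCV 4.12 (cv2) and the standard library are available. Lean on these libraries where they do the work, as an engineer would, in place of code of your own. Each camera call takes 0.05 s, during which the arm holds its last target.

## Working session

There is one attempt and no reset: what is moved stays moved. The work goes in short steps, Python scripts to look and compute and a shell command to move; the robot and the scene stay as the last step left them, time stands still between calls to the robot, and variables do not carry over. Pictures are saved under pics/ and viewed, and the job is handed in when it is done.

```bash
ls; mkdir -p pics
python3 - <<'E'
from rig import manip, eyes
import cv2,numpy as np
print(manip.get_state(), manip.grip_point_offset)
for n in ["scene","top","wrist"]:
    p=eyes.get_image(n); cv2.imwrite(f"pics/a_{n}.png",p["frame"][:,:,::-1])
    print(n,{k:(np.round(v,4).tolist() if k!='shot' else v) for k,v in p.items() if k!="frame"})
E
```

```text
pics
{'clock': 0.0, 'qpos': array([-1.36901234e+00,  2.76584159e-01,  1.50613345e+00,  3.93523075e-05,
        1.36067209e+00, -1.20946505e-01]), 'qd': array([-5.60627823e-04,  1.21247459e-03, -7.29715090e-04,  1.68573631e-03,
       -8.04643441e-04,  8.29965491e-05]), 'effort': array([-4.17720112e-04, -4.16777337e+01, -2.45804483e+01, -5.05771425e-05,
        1.08003381e-02,  3.64066341e-05]), 'position': array([ 0.18229829, -0.5447906 ,  0.23044575]), 'ee_rot': array([-6.23302518e-04,  8.11525842e-01, -5.84315839e-01, -6.47461948e-04]), 'contact_force': array([ 0.23220839, -0.09541719, -0.38516483]), 'moment': array([ 0.02701803, -0.02461379, -0.03377059]), 'width': 0.08525378156463015} -0.0187
scene {'K': [[393.481, 0.0, 280.6533], [0.0, 393.481, 207.3155], [0.0, 0.0, 1.0]], 'rvec': [2.184, 0.8287, -0.3522], 'tvec': [-0.4423, -0.2327, 1.5877], 'shot': 1}
top {'K': [[535.7643, 0.0, 277.9158], [0.0, 535.7643, 214.5911], [0.0, 0.0, 1.0]], 'rvec': [2.2162, -2.1777, 0.0799], 'tvec': [-0.0354, 0.5815, 1.2999], 'shot': 2}
wrist {'K': [[330.3875, 0.0, 284.7207], [0.0, 330.3875, 213.0443], [0.0, 0.0, 1.0]], 'mount': [[1.0, -0.0001, 0.0002, -0.0001], [0.0001, 0.9491, 0.3149, -0.0814], [-0.0002, -0.3149, 0.9491, -0.1433], [0.0, 0.0, 0.0, 1.0]], 'shot': 3}
```

View pics/a_top.png

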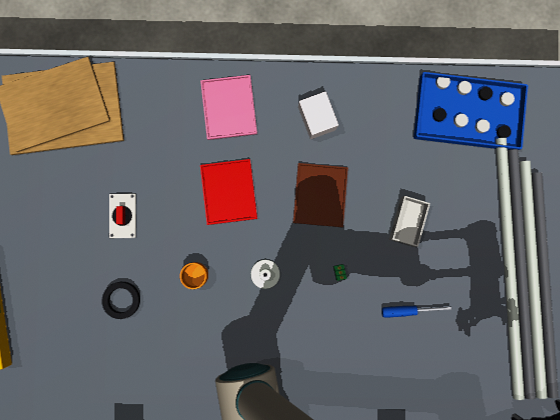

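View pics/a_scene.png

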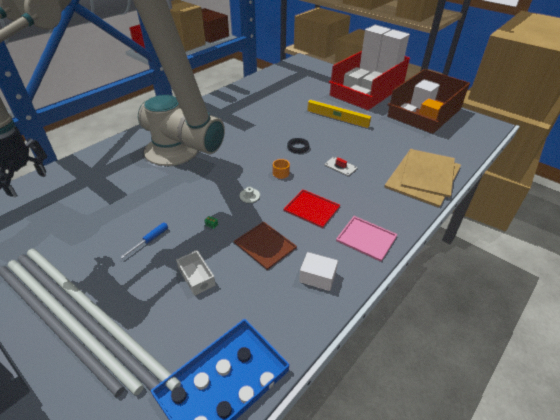

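View pics/a_wrist.png

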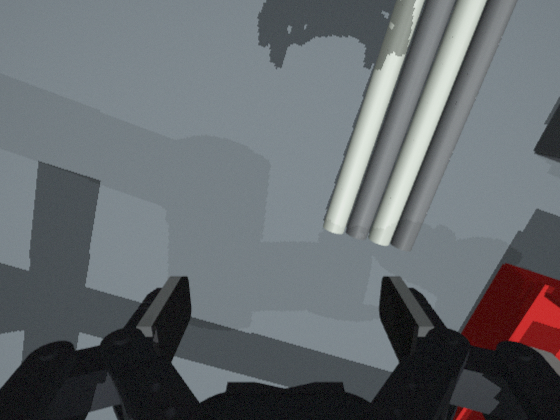

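The top view shows these things:
- Housing, open, at (410,220). The closed white block at (319,113) is only a look-alike, because it isn't open.
- Red tray at (229,191). The pink look-alike is at (229,107).
- Brown tray at (321,194), terminal at (340,272), switch cover at (122,215), round box at (194,273) and round cover at (265,273).
- Roll at (121,299) and screwdriver at (415,310).

Next I'll measure their poses by fitting silhouettes.

```bash
cat > h.py <<'E'
import numpy as np, cv2
from scipy.optimize import minimize
from scipy.spatial.transform import Rotation as R
from rig import manip, eyes, recognise, regions_of, mark_of
def box(lx,ly,z0,z1):
    return np.array([[sx*lx/2,sy*ly/2,z] for sx in(-1,1) for sy in(-1,1) for z in(z0,z1)])
def cyl(d,z0,z1):
    a=np.linspace(0,2*np.pi,40,endpoint=False)
    return np.array([[d/2*np.cos(t),d/2*np.sin(t),z] for t in a for z in(z0,z1)])
M={'red_tray':[box(.15,.125,0,.01)],'brown_tray':[box(.15,.125,0,.01)],'housing':[box(.11,.064,0,.042)],
'terminal':[box(.036,.024,0,.024)],'switch_cover':[box(.11,.064,0,.008),box(.044,.016,.008,.034)],
'round_box':[cyl(.064,0,.045)],'round_cover':[cyl(.072,0,.007),cyl(.028,.007,.032)],
'tape_roll':[cyl(.09,0,.019)]}
ROUND={'round_box','round_cover','tape_roll'}
def wrist_extr(st,mount):
    q=st['ee_rot'];T=np.eye(4);T[:3,:3]=R.from_quat([q[1],q[2],q[3],q[0]]).as_matrix();T[:3,3]=st['position']
    C=np.linalg.inv(T@mount);return cv2.Rodrigues(C[:3,:3])[0],C[:3,3]
def shot(name):
    st=manip.get_state();p=eyes.get_image(name)
    if 'mount' in p: p['rvec'],p['tvec']=wrist_extr(st,np.array(p['mount']))
    return p
def proj(p,X):
    return cv2.projectPoints(np.asarray(X,float),np.asarray(p['rvec'],float),np.asarray(p['tvec'],float),np.asarray(p['K']),None)[0][:,0]
S=4
def sil(p,name,x,y,yaw,z=0):
    m=np.zeros((420*S//1,560*S),np.uint8)
    c,s=np.cos(yaw),np.sin(yaw)
    for pts in M[name]:
        W=pts@np.array([[c,s,0],[-s,c,0],[0,0,1]])+[x,y,z]
        h=cv2.convexHull(((proj(p,W)+.5)*S).astype(np.float32)).round().astype(np.int32)
        cv2.fillConvexPoly(m,h,1)
    return m.astype(bool)
def back(p,u,v,z):
    Rm=cv2.Rodrigues(np.asarray(p['rvec'],float))[0];t=np.asarray(p['tvec'],float).ravel()
    d=Rm.T@np.linalg.inv(p['K'])@[u,v,1];c=-Rm.T@t
    return (c+d*(z-c[2])/d[2])[:2]
def fit(views,name,z=0,x0=None):
    """views: list of (pic,mask)"""
    if x0 is None:
        p,m=views[0];r,c=np.nonzero(m);x0=back(p,c.mean(),r.mean(),z+.01)
    up=[(p,cv2.resize(m.astype(np.uint8),None,fx=S,fy=S,interpolation=cv2.INTER_LINEAR).astype(bool)) for p,m in views]
    def cost(v):
        k=0
        for p,m in up:
            s=sil(p,name,v[0],v[1],v[2] if len(v)>2 else 0,z);k+=1-(s&m).sum()/max(1,(s|m).sum())
        return k/len(up)
    best=None
    for yaw in ([0] if name in ROUND else np.arange(0,np.pi,np.pi/6)):
        v0=np.array([*x0] if name in ROUND else [*x0,yaw])
        smp=[v0]+[v0+d for d in np.eye(len(v0))*([.008,.008] if name in ROUND else [.008,.008,.25])]
        r=minimize(cost,v0,method='Nelder-Mead',options=dict(initial_simplex=smp,xatol=2e-4,fatol=1e-4,maxiter=90))
        if best is None or r.fun<best.fun: best=r
    return best.x,best.fun
def rep():
    s=manip.get_state();q=s['ee_rot'];m=R.from_quat([q[1],q[2],q[3],q[0]]).as_matrix()
    print('t',round(s['clock'],2),'pos',s['position'].round(4),'toolx yaw',round(np.degrees(np.arctan2(m[1,0],m[0,0])),2),'zaxis',m[:,2].round(3),'F',s['contact_force'].round(1),'w',round(s['width'],4),'q',s['qpos'].round(2))
    return s,m
def goto(x,y,z=None,yaw=None):
    """shift in tool mm and turn deg to reach world target"""
    s,m=rep();d=np.array([x,y,s['position'][2] if z is None else z])-s['position']
    t=m.T@d*1000
    tool=np.degrees(np.arctan2(m[1,0],m[0,0]));out=[]
    if yaw is not None:
        dy=(yaw-tool+90)%180-90   # world ccw; tool z is down => tool turn = -dy
        out=[round(-dy,2), 'alt',round(-(dy-np.sign(dy)*180),2)]
    print('shift',t.round(1),'turn',out)
E
python3 - <<'E'
from h import *
p=shot('top');q=shot('scene')
for n in M:
    vs=[]
    for nm,pic in(('t',p),('s',q)):
        rs=regions_of(pic,n)
        print(n,nm,[(np.round(r['bbox']).tolist(),round(r['confidence'],2)) for r in rs[:3]])
        if n=='red_tray':
            rs=[r for r in rs if pic['frame'][r['mask']][:,1].mean()<60]
        if rs: vs.append((pic,rs[0]['mask']))
    for w in [[v] for v in vs]:
        x,f=fit(w,n);print('   ',x.round(4),'yaw',np.degrees(x[2:]).round(1),'cost',round(f,3))
for i,(u,v) in enumerate([(410,220),(229,191)]):pass
a=[cv2.resize(p['frame'][v-45:v+45,u-45:u+45],(380,380),interpolation=cv2.INTER_CUBIC) for u,v in[(410,220),(229,185)]]
cv2.imwrite('pics/b.png',np.hstack(a)[:,:,::-1])
E
```

```text
red_tray t [([199.0, 158.0, 57.0, 68.0], 0.57), ([200.0, 76.0, 56.0, 65.0], 0.57)]
red_tray s [([285.0, 190.0, 53.0, 40.0], 0.95), ([336.0, 223.0, 61.0, 39.0], 0.71)]
    [0.6385 0.1008 0.1466] yaw [8.4] cost 0.02
    [0.6363 0.1029 3.2793] yaw [187.9] cost 0.036
brown_tray t [([196.0, 157.0, 57.0, 66.0], 0.64), ([290.0, 164.0, 55.0, 63.0], 0.63)]
brown_tray s [([235.0, 222.0, 64.0, 45.0], 0.82)]
    [0.6386 0.1003 3.2787] yaw [187.9] cost 0.033
    [ 0.6336 -0.1268 -0.0746] yaw [-4.3] cost 0.033
housing t [([390.0, 195.0, 38.0, 52.0], 0.73), ([199.0, 158.0, 56.0, 66.0], 0.35), ([252.0, 261.0, 30.0, 29.0], 0.2)]
housing s [([178.0, 247.0, 40.0, 46.0], 0.71)]
    [ 0.5719 -0.3455 -0.2555] yaw [-14.6] cost 0.039
    [ 0.5713 -0.3454 -0.2719] yaw [-15.6] cost 0.034
terminal t [([334.0, 262.0, 8.0, 16.0], 0.55), ([251.0, 258.0, 29.0, 28.0], 0.52), ([392.0, 197.0, 38.0, 53.0], 0.22)]
terminal s [([272.0, 160.0, 21.0, 21.0], 0.32)]
    [ 0.4451 -0.1777  3.4261] yaw [196.3] cost 0.139
    [0.4291 0.1797 3.2885] yaw [188.4] cost 0.655
switch_cover t [([111.0, 191.0, 21.0, 50.0], 0.71)]
switch_cover s [([324.0, 157.0, 32.0, 20.0], 0.66)]
    [0.5745 0.362  0.0253] yaw [1.4] cost 0.062
    [0.571  0.3628 0.057 ] yaw [3.3] cost 0.066
round_box t [([179.0, 260.0, 31.0, 31.0], 0.55)]
round_box s [([274.0, 160.0, 18.0, 20.0], 0.51)]
    [0.4316 0.1765] yaw [] cost 0.042
    [0.4313 0.1794] yaw [] cost 0.098
round_cover t [([250.0, 261.0, 28.0, 28.0], 0.75)]
round_cover s [([238.0, 190.0, 21.0, 13.0], 0.63)]
    [0.4373 0.0055] yaw [] cost 0.07
    [0.4345 0.0078] yaw [] cost 0.152
tape_roll t [([102.0, 282.0, 36.0, 36.0], 0.67)]
tape_roll s [([286.0, 137.0, 25.0, 18.0], 0.73), ([241.0, 188.0, 17.0, 14.0], 0.69)]
    [0.3682 0.3558] yaw [] cost 0.414
    [0.3647 0.3614] yaw [] cost 0.175
```

View pics/b.png

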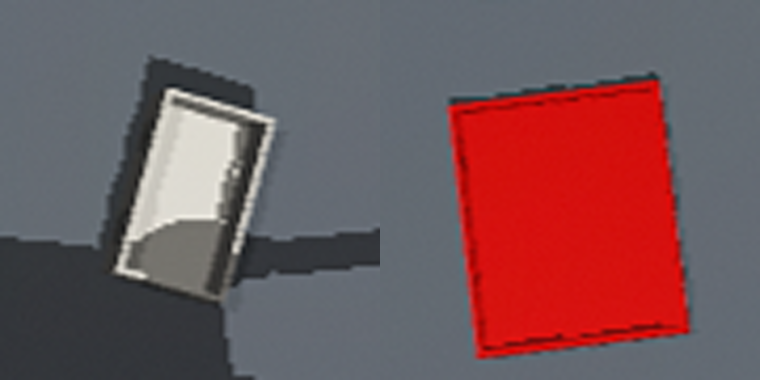

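Both crops confirm the choice: the left one is an open housing, and the right one is the red tray with its rim. Next I'll move over the housing.

Run:
```python
from h import *
goto(.5717,-.3455,.20,-15+90)
```

```text
t 1.05 pos [ 0.1824 -0.5453  0.2313] toolx yaw -71.5 zaxis [ 0. -0. -1.] F [ 0.2 -0.2 -0.2] w 0.0853 q [-1.37  0.28  1.5  -0.    1.36 -0.12]
shift [ -66.  -432.6   31.3] turn [np.float64(33.5), 'alt', np.float64(-146.5)]
```

```bash
python3 -m inch '[[1,-5.5,-36,2,0],[1,-5.5,-36,2,0],[1,-5.5,-36,2,0],[1,-5.5,-36,2,0],[1,-5.5,-36,2,0],[1,-5.5,-36,2,0],[1,-5.5,-36,2,0],[1,-5.5,-36,2,0],[1,-5.5,-36,2,0],[1,-5.5,-36,2,0],[1,-5.5,-36,2,0],[1,-5.5,-36,2,0],[1,0,0,0,6.7],[1,0,0,0,6.7],[1,0,0,0,6.7],[1,0,0,0,6.7],[1,0,0,0,6.7],[1,0,0,0,0],[1,0,0,0,0]]' 40
python3 - <<'E'
from h import *
goto(.5717,-.3455,.10,75)
p=shot('wrist');cv2.imwrite('pics/c1.png',p['frame'][:,:,::-1])
for n in ['housing']:
  r=regions_of(p,n)
  for k in r[:2]: print(k['bbox'],k['confidence'])
  if r: print(fit([(p,r[0]['mask'])],n,0,[.5717,-.3455]))
E
```

```text
clock: 2.63
position: [0.5925, -0.3377, 0.2017]
ee_rot: [-0.001, -0.598, 0.801, -0.001]
contact_force: [-0.7, -0.3, 0.0]
width: 0.0855
t 2.63 pos [ 0.5925 -0.3377  0.2017] toolx yaw -106.52 zaxis [-0.    -0.003 -1.   ] F [-0.7 -0.3  0. ] w 0.0855 q [-0.62  0.45  1.3  -0.    1.38  1.24]
shift [ 13.1  17.8 101.7] turn [np.float64(-1.52), 'alt', np.float64(178.48)]
[262.6, 147.2, 71.5, 117.3] 0.86
(array([ 0.57125312, -0.34487821,  2.87352231]), np.float64(0.018144966702055787))
```

View pics/c1.png

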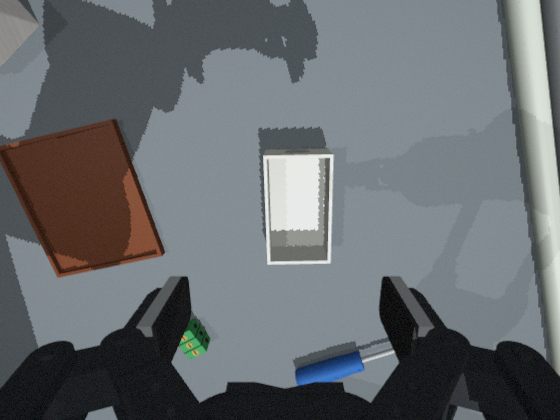

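The wrist view shows the open housing at (298,208), with the brown tray on the left and the terminal at (193,338). The fit agrees with the top view.

```bash
python3 - <<'E'
from h import *
goto(.5713,-.3449,.10,74.6)
E
python3 -m inch '[[1,6.5,9,0,-1],[1,6.5,9,0,0],[1,0,0,20,0],[1,0,0,20,0],[1,0,0,20,0],[1,0,0,15,0],[1,0,0,0,0],[1,0,0,0,0]]'
python3 - <<'E'
from h import *
goto(.5713,-.3449,.005,74.6)
p=shot('wrist');cv2.imwrite('pics/c2.png',p['frame'][:,:,::-1])
E
```

```text
t 2.73 pos [ 0.5924 -0.3378  0.2018] toolx yaw -106.56 zaxis [-0.    -0.003 -1.   ] F [-0.  -0.  -0.7] w 0.0853 q [-0.62  0.45  1.3  -0.    1.38  1.24]
shift [ 12.5  18.3 101.8] turn [np.float64(-1.16), 'alt', np.float64(178.84)]
clock: 3.4
position: [0.5687, -0.3491, 0.1274]
ee_rot: [-0.001, -0.608, 0.794, -0.004]
contact_force: [0.1, 0.3, 0.2]
width: 0.0851
t 3.4 pos [ 0.5687 -0.3491  0.1274] toolx yaw -105.17 zaxis [ 0.004 -0.008 -1.   ] F [0.1 0.3 0.2] w 0.0851 q [-0.65  0.48  1.46 -0.    1.2   1.18]
shift [ -5.5  -0.6 122.3] turn [np.float64(0.23), 'alt', np.float64(-179.77)]
```

View pics/c2.png

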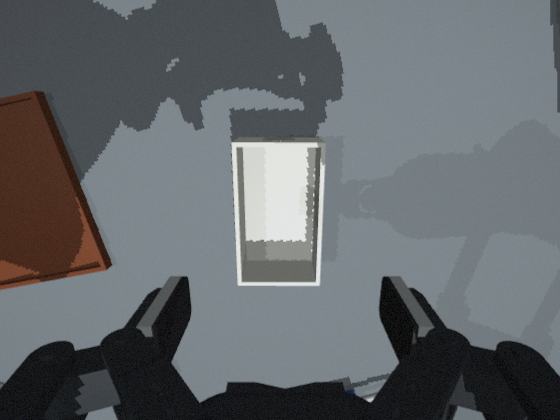

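```bash
python3 -m inch '[[1,-3,0,0,0],[1,-2,0,15,0],[1,0,0,20,0],[1,0,0,20,0],[1,0,0,15,0],[1,0,0,10,0],[1,0,0,0,0],[1,0,0,0,0]]'
python3 - <<'E'
from h import *
goto(.5713,-.3449,.005,74.6)
p=shot('wrist');cv2.imwrite('pics/c3.png',p['frame'][:,:,::-1])
E
```

```text
clock: 4.12
position: [0.5774, -0.3489, 0.0566]
ee_rot: [0.003, -0.608, 0.794, -0.014]
contact_force: [0.4, -0.7, 0.8]
width: 0.0857
t 4.12 pos [ 0.5774 -0.3489  0.0566] toolx yaw -105.1 zaxis [ 0.022 -0.02  -1.   ] F [ 0.4 -0.7  0.8] w 0.0857 q [-0.65  0.54  1.54 -0.    1.03  1.19]
shift [-2.9  8.2 51.4] turn [np.float64(0.3), 'alt', np.float64(-179.7)]
```

View pics/c3.png

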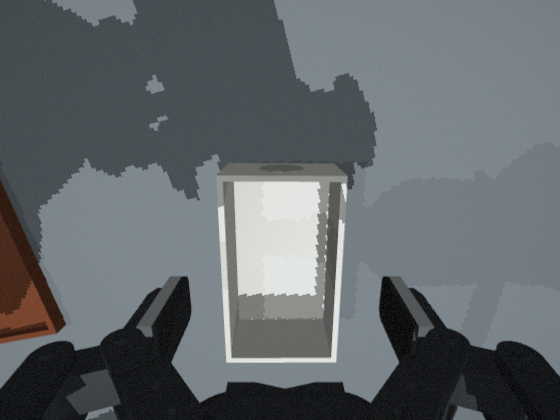

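```bash
python3 -m inch '[[1,-2,4,5,0],[1,-1,4,8,0],[1,0,0,8,0],[1,0,0,8,0],[1,0,0,8,0],[1,0,0,7,0],[1,0,0,3,0],[1,0,0,0,0],[1,0,0,0,0]]'
python3 - <<'E'
from h import *
goto(.5713,-.3449,.005,74.6)
E
```

```text
clock: 4.92
position: [0.5724, -0.3456, 0.0077]
ee_rot: [0.003, -0.608, 0.794, -0.017]
contact_force: [0.1, -0.4, -0.1]
width: 0.0854
t 4.92 pos [ 0.5724 -0.3456  0.0077] toolx yaw -105.1 zaxis [ 0.026 -0.023 -0.999] F [ 0.1 -0.4 -0.1] w 0.0854 q [-0.65  0.58  1.61 -0.    0.92  1.19]
shift [-0.4  1.4  2.7] turn [np.float64(0.3), 'alt', np.float64(-179.7)]
```

```bash
python3 -m inch '[[-1,0,0,0,0],[-1,0,0,0,0],[-1,0,0,0,0],[-1,0,0,0,0],[-1,0,0,0,0],[-1,0,0,0,0],[-1,0,0,0,0],[-1,0,0,0,0]]' 50
python3 -m inch '[[-1,0,0,-6,0],[-1,0,0,-10,0],[-1,0,0,-20,0],[-1,0,0,-25,0],[-1,0,0,-30,0],[-1,0,0,-30,0],[-1,0,0,-10,0],[-1,0,0,0,0],[-1,0,0,0,0]]'
python3 - <<'E'
from h import *
goto(.638,.101,.13,98)
p=shot('wrist');cv2.imwrite('pics/c4.png',p['frame'][:,:,::-1])
E
```

```text
clock: 5.58
position: [0.5727, -0.3459, 0.008]
ee_rot: [0.003, -0.608, 0.794, -0.017]
contact_force: [-0.7, -0.3, -0.5]
width: 0.063
clock: 6.33
position: [0.5679, -0.3416, 0.1472]
ee_rot: [0.003, -0.608, 0.794, -0.016]
contact_force: [-0.1, 0.2, -1.5]
width: 0.0632
t 6.33 pos [ 0.5679 -0.3416  0.1472] toolx yaw -105.09 zaxis [ 0.024 -0.022 -0.999] F [-0.1  0.2 -1.5] w 0.0632 q [-0.64  0.44  1.46 -0.    1.21  1.19]
shift [-445.8   47.8    9.3] turn [np.float64(-23.09), 'alt', np.float64(156.91)]
```

View pics/c4.png

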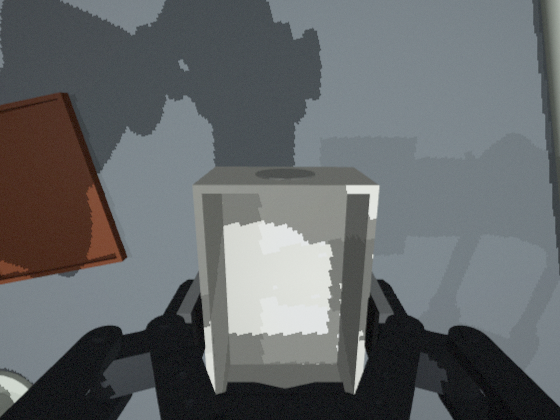

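The housing is held. I'll carry it over the red tray.

```bash
python3 -m inch '[[-1,-20,3,0,0],[-1,-35,4,0,0],[-1,-35,4,0,0],[-1,-35,4,0,0],[-1,-35,4,0,0],[-1,-35,4,0,0],[-1,-35,4,0,0],[-1,-35,4,0,0],[-1,-35,4,0,0],[-1,-35,4,0,0],[-1,-35,4,0,0],[-1,-35,4,0,0],[-1,-20,0,0,0],[-1,0,0,0,-6],[-1,0,0,0,-6],[-1,0,0,0,-6],[-1,0,0,0,-5],[-1,0,0,0,0],[-1,0,0,0,0]]'
python3 - <<'E'
from h import *
goto(.638,.101,.05,98.2)
p=shot('wrist');cv2.imwrite('pics/c5.png',p['frame'][:,:,::-1])
for r in regions_of(p,'red_tray'): print(r['bbox'],r['confidence'],p['frame'][r['mask']].mean(0))
E
```

```text
clock: 7.97
position: [0.6138, 0.1042, 0.0935]
ee_rot: [0.02, 0.759, -0.651, -0.014]
contact_force: [-0.3, -0.7, -2.5]
width: 0.0633
t 7.97 pos [0.6138 0.1042 0.0935] toolx yaw -81.22 zaxis [-0.046 -0.012 -0.999] F [-0.3 -0.7 -2.5] w 0.0633 q [ 0.06  0.47  1.56 -0.01  1.16  1.48]
shift [  6.7 -25.5  42.3] turn [np.float64(0.58), 'alt', np.float64(-179.42)]
[195.8, 69.2, 203.4, 174.9] 0.68 [164.8836395   43.8169593   42.09007409]
```

View pics/c5.png

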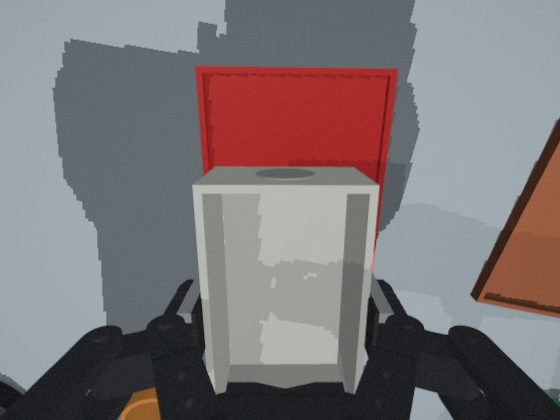

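```bash
python3 -m inch '[[-1,2,-8,0,0],[-1,2,-8,0,0.3],[-1,2,-8,0,0.3],[-1,0,0,5,0],[-1,0,0,8,0],[-1,0,0,8,0],[-1,0,0,8,0],[-1,0,0,5,0],[-1,0,0,0,0],[-1,0,0,0,0]]'
python3 - <<'E'
from h import *
goto(.638,.101,.012,98.2)
p=shot('scene');cv2.imwrite('pics/c6.png',cv2.resize(p['frame'][150:270,220:420,::-1],(800,480)))
E
```

```text
clock: 8.9
position: [0.6394, 0.0997, 0.0533]
ee_rot: [0.02, 0.753, -0.657, -0.014]
contact_force: [-0.6, 0.1, -1.5]
width: 0.0637
t 8.9 pos [0.6394 0.0997 0.0533] toolx yaw -82.22 zaxis [-0.048 -0.012 -0.999] F [-0.6  0.1 -1.5] w 0.0637 q [ 0.05  0.54  1.54 -0.01  1.11  1.49]
shift [-1.7 -0.8 41.3] turn [np.float64(-0.42), 'alt', np.float64(179.58)]
```

View pics/c6.png

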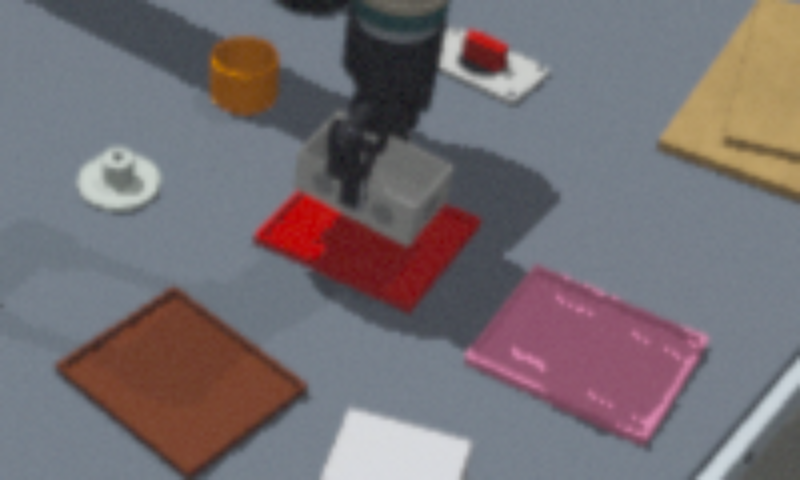

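```bash
python3 -m inch '[[-1,-1,0,6,0],[-1,0,0,8,0],[-1,0,0,8,0],[-1,0,0,7,0],[-1,0,0,4,0],[-1,0,0,0,0]]'
python3 - <<'E'
from h import *
goto(.638,.101,.012,98.2)
E
```

```text
clock: 9.45
position: [0.6377, 0.1007, 0.0179]
ee_rot: [0.02, 0.753, -0.657, -0.014]
contact_force: [-0.1, 0.1, -2.1]
width: 0.063
t 9.45 pos [0.6377 0.1007 0.0179] toolx yaw -82.19 zaxis [-0.046 -0.012 -0.999] F [-0.1  0.1 -2.1] w 0.063 q [ 0.05  0.57  1.58 -0.01  1.03  1.49]
shift [-0.3 -0.6  5.9] turn [np.float64(-0.39), 'alt', np.float64(179.61)]
```

```bash
python3 -m inch '[[-1,0,0,1.5,0],[-1,0,0,1.5,0],[-1,0,0,0,0]]'; python3 -m inch '[[-1,0,0,1,0],[-1,0,0,1,0],[-1,0,0,0,0]]'
```

```text
clock: 9.7
position: [0.6379, 0.1006, 0.0165]
ee_rot: [0.019, 0.753, -0.657, -0.013]
contact_force: [0.2, -0.1, -1.9]
width: 0.0628
clock: 9.95
position: [0.6385, 0.1007, 0.0162]
ee_rot: [0.019, 0.753, -0.657, -0.012]
contact_force: [-0.3, 0.2, -1.5]
width: 0.0637
```

```bash
python3 -m inch '[[-1,0,0,3,0],[-1,0,0,3,0],[-1,0,0,0,0]]'
```

```text
clock: 10.2
position: [0.6376, 0.1007, 0.014]
ee_rot: [0.018, 0.753, -0.657, -0.012]
contact_force: [0.7, -0.6, -1.6]
width: 0.0634
```

```bash
python3 -m inch '[[-1,0,0,3,0],[-1,0,0,3,0],[-1,0,0,0,0]]';python3 -m inch '[[0.85,0,0,0,0],[0.85,0,0,0,0],[0.85,0,0,0,0],[0.85,0,0,0,0],[1,0,0,0,0],[1,0,0,0,0],[1,0,0,0,0]]'
python3 - <<'E'
from h import *
rep()
p=shot('wrist');cv2.imwrite('pics/c7.png',p['frame'][:,:,::-1])
E
```

```text
clock: 10.45
position: [0.6374, 0.1007, 0.0124]
ee_rot: [0.018, 0.753, -0.657, -0.012]
contact_force: [0.1, -0.0, -1.9]
width: 0.0632
clock: 11.03
position: [0.6382, 0.1005, 0.0102]
ee_rot: [0.018, 0.753, -0.657, -0.011]
contact_force: [-0.9, -0.4, -0.3]
width: 0.0856
t 11.03 pos [0.6382 0.1005 0.0102] toolx yaw -82.22 zaxis [-0.04  -0.011 -0.999] F [-0.9 -0.4 -0.3] w 0.0856 q [ 0.05  0.58  1.59 -0.01  1.01  1.5 ]
```

View pics/c7.png

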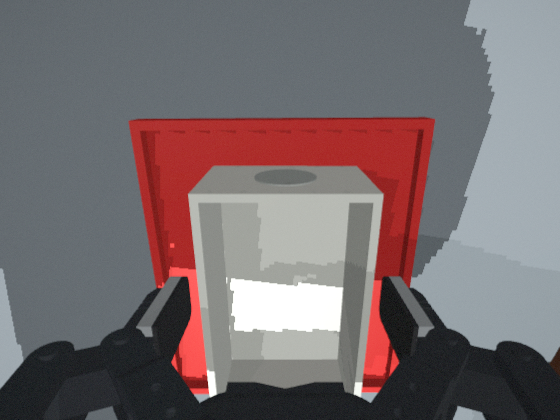

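The housing is released and looks centred in the red tray. I'll raise the arm and check.

```bash
python3 -m inch '[[1,0,0,-8,0],[1,0,0,-12,0],[1,0,0,-20,0],[1,0,0,-25,0],[1,0,0,-25,0],[1,0,0,-25,0],[1,0,0,-25,0],[1,0,0,-25,0],[1,0,0,-10,0],[1,0,0,0,0]]'
python3 - <<'E'
from h import *
rep()
p=shot('wrist');cv2.imwrite('pics/c8.png',p['frame'][:,:,::-1])
for n,i in (('red_tray',[.638,.101]),('housing',[.638,.101])):
  r=[k for k in regions_of(p,n) if k['confidence']>.3]
  for k in r: print(n,k['bbox'],k['confidence'])
  if r:
    if n=='red_tray':
      # fill housing hole
      m=cv2.morphologyEx(r[0]['mask'].astype(np.uint8),cv2.MORPH_CLOSE,np.ones((5,5)));c=cv2.findContours(m,0,2)[0];h=cv2.convexHull(np.vstack(c));m=cv2.fillConvexPoly(np.zeros_like(m),h,1).astype(bool)
      print(fit([(p,m)],n,0,i))
    else: print(fit([(p,r[0]['mask'])],n,.004,i))
goto(.4451,-.1777,.15,0)
E
```

```text
clock: 11.92
position: [0.6445, 0.1027, 0.1964]
ee_rot: [0.018, 0.753, -0.657, -0.012]
contact_force: [0.4, 0.1, 0.7]
width: 0.0855
t 11.92 pos [0.6445 0.1027 0.1964] toolx yaw -82.21 zaxis [-0.043 -0.012 -0.999] F [0.4 0.1 0.7] w 0.0855 q [ 0.06  0.44  1.35 -0.01  1.4   1.49]
red_tray [216.5, 108.5, 134.6, 138.6] 0.97
red_tray [240.6, 0.0, 146.8, 38.1] 0.92
(array([0.63782436, 0.10184706, 0.14497004]), np.float64(0.013077203102685453))
housing [251.1, 129.7, 71.2, 121.8] 0.72
(array([0.63733982, 0.10088787, 0.1336543 ]), np.float64(0.014080340767910982))
t 12.07 pos [0.6425 0.1025 0.1925] toolx yaw -82.22 zaxis [-0.049 -0.012 -0.999] F [ 0.  -0.6 -1. ] w 0.0852 q [ 0.06  0.44  1.35 -0.01  1.4   1.49]
shift [250.7 231.   55.5] turn [np.float64(-82.22), 'alt', np.float64(97.78)]
```

View pics/c8.png

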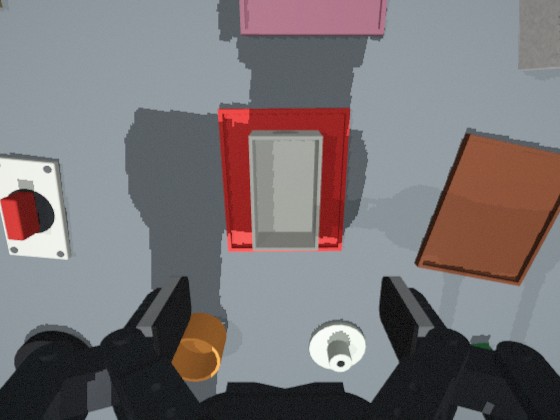

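Housing vs tray: about 1 mm off centre and 0.6° off in angle. Next is the green terminal.

```bash
python3 -m inch '[[1,15,14,0,0],[1,18,16,0,0],[1,18,16,0,0],[1,18,16,0,0],[1,18,16,0,0],[1,18,16,0,0],[1,18,16,0,0],[1,18,16,0,0],[1,18,16,0,0],[1,18,16,0,0],[1,18,16,0,0],[1,18,16,0,0],[1,15,15,0,0],[1,8,9,0,0],[1,0,0,0,0]]'
python3 -m inch '[[1,0,0,0,-6],[1,0,0,0,-7],[1,0,0,0,-7],[1,0,0,0,-7],[1,0,0,0,-7],[1,0,0,0,-7],[1,0,0,0,-7],[1,0,0,0,-7],[1,0,0,0,-7],[1,0,0,0,-7],[1,0,0,0,-7],[1,0,0,0,-7],[1,0,0,0,-6],[1,0,0,0,-1],[1,0,0,0,0]]'
cat > look.py <<'E'
import sys
from h import *
out,n,z,x,y=sys.argv[1],sys.argv[2],float(sys.argv[3]),float(sys.argv[4]),float(sys.argv[5])
rep()
p=shot('wrist');cv2.imwrite(out,p['frame'][:,:,::-1])
r=[k for k in regions_of(p,n) if k['confidence']>.25]
for k in r: print(n,np.round(k['bbox']),round(k['confidence'],2))
if r:
  v,f=fit([(p,r[0]['mask'])],n,z,[x,y]);print('fit',v.round(4),np.degrees(v[2:]).round(1),round(f,3))
for k in mark_of(p,n)[:2]: print('mark',k['point'],round(k['confidence'],2),back(p,k['point'][1],k['point'][0],z).round(4))
E
python3 look.py pics/d1.png terminal 0 .443 -.178
```

```text
clock: 13.32
position: [0.4381, -0.1662, 0.1798]
ee_rot: [0.033, 0.754, -0.655, -0.039]
contact_force: [0.3, 0.2, -0.3]
width: 0.0852
clock: 14.57
position: [0.4331, -0.1512, 0.1617]
ee_rot: [-0.019, 0.994, 0.091, -0.064]
contact_force: [-0.2, 0.3, 0.2]
width: 0.0851
t 14.57 pos [ 0.4331 -0.1512  0.1617] toolx yaw 10.68 zaxis [-0.131  0.026 -0.991] F [-0.2  0.3  0.2] w 0.0851 q [-0.46  0.23  1.76 -0.04  1.28 -0.63]
terminal [290. 219.  41.  31.] 0.78
fit [ 0.4437 -0.1772  0.2212] [12.7] 0.035
mark [227.0, 313.7] 0.83 [ 0.4462 -0.1746]
```

View pics/d1.png

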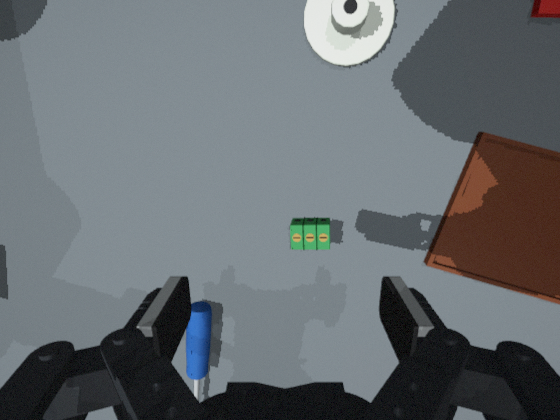

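The terminal is at (310,234), screws up and nearly square to the jaws. The tool has drifted to a 0.13 rad tilt, so I'll test which moves undo that.

```bash
cat > r.py <<'E'
from h import *
rep()
E
python3 -m inch '[[1,0,0,-40,0],[1,0,0,-40,0],[1,0,0,-40,0],[1,0,0,0,0],[1,0,0,0,0]]' >/dev/null; python3 r.py
python3 -m inch '[[1,0,0,40,0],[1,0,0,40,0],[1,0,0,40,0],[1,0,0,0,0],[1,0,0,0,0]]'>/dev/null;  python3 r.py
```

```text
t 15.13 pos [ 0.4469 -0.153   0.2829] toolx yaw 10.29 zaxis [-0.139  0.029 -0.99 ] F [ 0.2 -0.  -1.5] w 0.0852 q [-0.45  0.17  1.52 -0.03  1.58 -0.63]
t 15.55 pos [ 0.4317 -0.1502  0.1617] toolx yaw 9.99 zaxis [-0.131  0.026 -0.991] F [0.9 0.2 1.3] w 0.0853 q [-0.46  0.23  1.77 -0.04  1.28 -0.62]
```

```bash
python3 -m inch '[[1,40,0,0,0],[1,40,0,0,0],[1,40,0,0,0],[1,0,0,0,0],[1,0,0,0,0]]' >/dev/null; python3 r.py
python3 -m inch '[[1,-10,0,0,0],[1,-10,0,0,0],[1,-10,0,0,0],[1,-10,0,0,0],[1,-10,0,0,0],[1,-10,0,0,0],[1,-10,0,0,0],[1,-10,0,0,0],[1,-10,0,0,0],[1,-10,0,0,0],[1,-10,0,0,0],[1,-10,0,0,0],[1,0,0,0,0],[1,0,0,0,0]]'>/dev/null;  python3 r.py
```

```text
t 15.97 pos [ 0.5555 -0.1298  0.1519] toolx yaw 9.71 zaxis [-0.126  0.024 -0.992] F [-0.7  0.7 -0.7] w 0.0856 q [-0.34  0.39  1.54 -0.02  1.34 -0.5 ]
t 17.13 pos [ 0.4213 -0.1531  0.1736] toolx yaw 9.43 zaxis [-0.121  0.021 -0.992] F [0.8 0.5 0.7] w 0.0856 q [-0.47  0.2   1.77 -0.04  1.29 -0.62]
```

```bash
python3 -m inch '[[1,0,0,0,7],[1,0,0,0,7],[1,0,0,0,7],[1,0,0,0,7],[1,0,0,0,0],[1,0,0,0,0]]' >/dev/null; python3 r.py
python3 -m inch '[[1,0,0,0,-7],[1,0,0,0,-7],[1,0,0,0,-7],[1,0,0,0,-7],[1,0,0,0,0],[1,0,0,0,0]]' >/dev/null; python3 r.py
python3 -m inch '[[1,0,-40,0,0],[1,0,-40,0,0],[1,0,-40,0,0],[1,0,0,0,0],[1,0,0,0,0]]' >/dev/null; python3 r.py
python3 -m inch '[[1,0,40,0,0],[1,0,40,0,0],[1,0,40,0,0],[1,0,0,0,0],[1,0,0,0,0]]' >/dev/null; python3 r.py
```

```text
t 17.63 pos [ 0.424  -0.1534  0.1733] toolx yaw -19.51 zaxis [-0.118  0.021 -0.993] F [-1.2 -0.4 -0.5] w 0.0853 q [-0.47  0.2   1.77 -0.04  1.29 -0.12]
t 18.13 pos [ 0.426  -0.1534  0.1726] toolx yaw 9.95 zaxis [-0.117  0.021 -0.993] F [-0.3 -0.2  0.8] w 0.0853 q [-0.47  0.2   1.77 -0.04  1.29 -0.63]
t 18.55 pos [ 0.4077 -0.0328  0.1769] toolx yaw 9.32 zaxis [-0.115  0.021 -0.993] F [ 0.3  0.6 -0.1] w 0.0853 q [-0.24  0.13  1.85 -0.01  1.28 -0.4 ]
t 18.97 pos [ 0.429  -0.1564  0.1722] toolx yaw 9.47 zaxis [-0.111  0.019 -0.994] F [0.3 0.5 0.1] w 0.0851 q [-0.47  0.2   1.77 -0.04  1.28 -0.63]
```

```bash
python3 -m inch '[[1,0,0,0,0],[1,0,0,0,0],[1,0,0,0,0],[1,0,0,0,0],[1,0,0,0,0],[1,0,0,0,0],[1,0,0,0,0],[1,0,0,0,0]]' >/dev/null; python3 r.py
python3 -m inch '[[1,40,0,0,0],[1,-40,0,0,0],[1,40,0,0,0],[1,-40,0,0,0],[1,40,0,0,0],[1,-40,0,0,0],[1,0,0,0,0]]' >/dev/null; python3 r.py
python3 -m inch '[[1,0,0,-40,0],[1,0,0,40,0],[1,0,0,-40,0],[1,0,0,40,0],[1,0,0,-40,0],[1,0,0,40,0],[1,0,0,0,0]]' >/dev/null; python3 r.py
```

```text
t 19.63 pos [ 0.4282 -0.1548  0.1721] toolx yaw 9.45 zaxis [-0.112  0.019 -0.993] F [-0.3 -0.3 -0.1] w 0.0854 q [-0.47  0.2   1.77 -0.04  1.28 -0.62]
t 20.22 pos [ 0.4259 -0.1455  0.146 ] toolx yaw 10.13 zaxis [-0.187  0.052 -0.981] F [-1.5  0.1 -0.1] w 0.0853 q [-0.46  0.27  1.76 -0.04  1.3  -0.61]
t 20.8 pos [ 0.3942 -0.1281  0.157 ] toolx yaw 11.13 zaxis [-0.292  0.102 -0.951] F [-0.8  0.9  0. ] w 0.0854 q [-0.45  0.27  1.75 -0.04  1.43 -0.61]
```

```bash
python3 -m inch '[[1,0,0,-40,0],[1,0,0,-40,0],[1,0,0,40,0],[1,0,0,-40,0],[1,0,0,40,0],[1,0,0,-40,0],[1,0,0,0,0],[1,0,0,0,0]]' >/dev/null; python3 r.py
python3 -m inch '[[1,-40,0,0,0],[1,40,0,0,0],[1,-40,0,0,0],[1,40,0,0,0],[1,0,0,0,0],[1,0,0,0,0]]' >/dev/null; python3 r.py
```

```text
t 21.47 pos [ 0.3683 -0.1113  0.2201] toolx yaw 12.74 zaxis [-0.4    0.153 -0.904] F [-0.2  0.9 -0.8] w 0.0852 q [-0.44  0.26  1.65 -0.03  1.67 -0.62]
t 21.97 pos [ 0.3739 -0.1188  0.2234] toolx yaw 12.46 zaxis [-0.392  0.148 -0.908] F [-0.7 -0.2 -0. ] w 0.0856 q [-0.45  0.26  1.64 -0.04  1.68 -0.62]
```

```bash
python3 -m inch '[[1,0,0,30,0],[1,0,0,-30,0],[1,0,0,0,0],[1,0,0,0,0]]' >/dev/null; python3 r.py
python3 -m inch '[[1,-40,0,0,0],[1,40,0,0,0],[1,0,0,0,0],[1,0,0,0,0]]' >/dev/null; python3 r.py
python3 -m inch '[[1,0,-40,0,0],[1,0,40,0,0],[1,0,0,0,0],[1,0,0,0,0]]' >/dev/null; python3 r.py
```

```text
t 22.3 pos [ 0.3556 -0.1095  0.2151] toolx yaw 13.03 zaxis [-0.421  0.162 -0.893] F [0.3 0.8 0.3] w 0.0854 q [-0.45  0.26  1.68 -0.04  1.68 -0.62]
t 22.63 pos [ 0.3582 -0.1153  0.2235] toolx yaw 12.45 zaxis [-0.399  0.152 -0.904] F [ 0.1 -0.4 -0.1] w 0.0856 q [-0.46  0.24  1.67 -0.04  1.68 -0.63]
t 22.97 pos [ 0.3696 -0.1086  0.2294] toolx yaw 13.08 zaxis [-0.379  0.139 -0.915] F [-0.7 -0.1 -1. ] w 0.0856 q [-0.43  0.23  1.65 -0.03  1.67 -0.62]
```

```bash
for k in 1; do
python3 -m inch '[[1,-40,0,0,0],[1,0,0,0,0],[1,0,0,0,0]]' >/dev/null; python3 r.py
python3 -m inch '[[1,40,0,0,0],[1,0,0,0,0],[1,0,0,0,0]]' >/dev/null; python3 r.py
python3 -m inch '[[1,0,0,30,0],[1,0,0,0,0],[1,0,0,0,0]]' >/dev/null; python3 r.py
python3 -m inch '[[1,0,0,-30,0],[1,0,0,0,0],[1,0,0,0,0]]' >/dev/null; python3 r.py
done
```

```text
t 23.22 pos [ 0.3373 -0.1206  0.2453] toolx yaw 12.99 zaxis [-0.371  0.132 -0.919] F [0.7 0.2 0.5] w 0.0855 q [-0.48  0.18  1.68 -0.05  1.69 -0.67]
t 23.47 pos [ 0.3778 -0.1145  0.2334] toolx yaw 12.64 zaxis [-0.363  0.129 -0.923] F [-0.   0.4  0.6] w 0.0855 q [-0.44  0.23  1.63 -0.04  1.67 -0.62]
t 23.72 pos [ 0.369  -0.1117  0.2054] toolx yaw 12.57 zaxis [-0.359  0.128 -0.924] F [ 0.7 -0.2  0.9] w 0.0848 q [-0.44  0.24  1.7  -0.04  1.6  -0.62]
t 23.97 pos [ 0.3796 -0.1159  0.2355] toolx yaw 12.53 zaxis [-0.36   0.129 -0.924] F [ 0.1 -0.6  0.1] w 0.0854 q [-0.44  0.23  1.63 -0.04  1.67 -0.62]
```

```bash
python3 -m inch '[[1,0,-40,0,0],[1,0,40,0,0],[1,0,0,0,0],[1,0,0,0,0],[1,0,-40,0,0],[1,0,40,0,0],[1,0,0,0,0],[1,0,0,0,0]]' >/dev/null; python3 r.py
python3 -m inch '[[1,0,-40,0,0],[1,0,0,0,0],[1,0,40,0,0],[1,0,0,0,0],[1,0,-40,0,0],[1,0,0,0,0],[1,0,40,0,0],[1,0,0,0,0]]' >/dev/null; python3 r.py
python3 -m inch '[[1,-40,0,0,0],[1,0,0,0,0],[1,40,0,0,0],[1,0,0,0,0],[1,-40,0,0,0],[1,0,0,0,0],[1,40,0,0,0],[1,0,0,0,0]]' >/dev/null; python3 r.py
```

```text
t 24.63 pos [ 0.3899 -0.0989  0.2431] toolx yaw 13.98 zaxis [-0.344  0.113 -0.932] F [-0.5  0.6 -0.4] w 0.0854 q [-0.4   0.22  1.61 -0.03  1.68 -0.61]
t 25.3 pos [ 0.3924 -0.1062  0.2451] toolx yaw 13.24 zaxis [-0.334  0.107 -0.936] F [ 0.4  0.4 -0. ] w 0.0858 q [-0.41  0.22  1.61 -0.03  1.67 -0.61]
t 25.97 pos [ 0.3923 -0.1172  0.2454] toolx yaw 12.05 zaxis [-0.331  0.104 -0.938] F [0.4 0.6 0.3] w 0.0856 q [-0.42  0.22  1.6  -0.04  1.67 -0.6 ]
```

```bash
python3 -m inch '[[1,36,0,-16,0],[1,36,0,-16,0],[1,36,0,-16,0],[1,36,0,-16,0],[1,36,0,-16,0],[1,36,0,-16,0],[1,36,0,-16,0],[1,0,0,0,0]]' >/dev/null; python3 r.py
python3 -m inch '[[1,36,0,-16,0],[1,36,0,-16,0],[1,36,0,-16,0],[1,36,0,-16,0],[1,0,0,0,0]]' >/dev/null; python3 r.py
```

```text
t 26.63 pos [ 0.6696 -0.0832  0.2671] toolx yaw 11.39 zaxis [-0.338  0.105 -0.935] F [-0.1 -0.2 -1. ] w 0.0854 q [-0.24  0.64  0.87  0.02  1.99 -0.4 ]
t 27.05 pos [ 0.7939 -0.0641  0.2519] toolx yaw 11.32 zaxis [-0.376  0.114 -0.92 ] F [ 1.1  0.2 -4.4] w 0.0853 q [-0.19  0.97  0.24  0.06  2.34 -0.32]
```

```bash
python3 -m inch '[[1,20,0,-8,0],[1,20,0,-8,0],[1,20,0,-8,0],[1,0,0,0,0]]' >/dev/null; python3 r.py
```

```text
t 27.38 pos [ 0.8161 -0.0538  0.2236] toolx yaw 10.77 zaxis [-0.354  0.115 -0.928] F [-0.8  0.4 -0.5] w 0.0851 q [-0.17  1.    0.22  0.07  2.29 -0.3 ]
```

```bash
python3 -m inch '[[1,20,0,-8,0],[1,20,0,-8,0],[1,20,0,-8,0],[1,20,0,-8,0],[1,20,0,-8,0],[1,20,0,-8,0],[1,0,0,0,0]]' >/dev/null; python3 r.py
```

```text
t 27.97 pos [ 0.8568 -0.0295  0.1975] toolx yaw 9.82 zaxis [-0.267  0.113 -0.957] F [-0.5 -0.1 -0.4] w 0.0851 q [-0.15  1.02  0.22  0.09  2.18 -0.26]
```

```bash
python3 -m inch '[[1,30,6,-12,0],[1,30,6,-12,0],[1,30,6,-12,0],[1,30,6,-12,0],[1,30,6,-12,0],[1,30,6,-10,0],[1,0,0,0,0]]' >/dev/null; python3 r.py
```

```text
t 28.55 pos [ 0.9138 -0.0327  0.1652] toolx yaw 8.76 zaxis [-0.135  0.11  -0.985] F [-0.6  1.1  0.9] w 0.0856 q [-0.15  1.04  0.22  0.1   2.03 -0.26]
```

```bash
python3 -m inch '[[1,-30,0,-4,0],[1,-30,15,-4,0],[1,-24,30,-5,0],[1,-24,30,-5,0],[1,-24,30,-5,0],[1,-24,30,-5,0],[1,-24,30,-5,0],[1,-22,30,-5,0],[1,-22,30,-5,0],[1,-22,30,-5,0],[1,-22,30,-3,0],[1,-22,30,-3,0],[1,0,30,0,0],[1,0,30,0,0],[1,0,30,0,0],[1,0,0,0,0],[1,0,0,0,0]]' >/dev/null; python3 r.py
```

```text
t 29.97 pos [ 0.6871 -0.5002  0.1965] toolx yaw 8.88 zaxis [-0.137  0.106 -0.985] F [ 1.3  0.4 -0. ] w 0.0857 q [-0.71  0.88  0.51 -0.01  1.93 -0.86]
```

```bash
python3 -m inch '[[1,17,18,-4,0],[1,17,18,-4,0],[1,17,18,-4,0],[1,17,18,-4,0],[1,0,0,0,0]]' >/dev/null; python3 r.py
python3 -m inch '[[1,17,18,-4,0],[1,17,18,-4,0],[1,17,18,-4,0],[1,0,0,0,0]]' >/dev/null; python3 r.py
```

```text
t 30.38 pos [ 0.7296 -0.5329  0.1664] toolx yaw 8.9 zaxis [-0.131  0.106 -0.986] F [-0.9  0.3 -1.4] w 0.0853 q [-0.71  1.04  0.22 -0.01  2.05 -0.86]
t 30.72 pos [ 0.7517 -0.5494  0.153 ] toolx yaw 8.78 zaxis [-0.081  0.068 -0.994] F [-0.1  0.4  0.3] w 0.0855 q [-0.71  1.05  0.22 -0.    1.97 -0.86]
```

```bash
python3 -m inch '[[1,17,18,-4,0],[1,17,18,-4,0],[1,17,18,-4,0],[1,17,18,-4,0],[1,0,0,0,0]]' >/dev/null; python3 r.py
```

```text
t 31.13 pos [ 0.7777 -0.5722  0.1378] toolx yaw 8.63 zaxis [-0.016  0.02  -1.   ] F [-1.5 -0.2  0.1] w 0.0856 q [-0.71  1.06  0.22  0.    1.88 -0.86]
```

```bash
python3 -m inch '[[1,17,18,-4,0],[1,0,0,0,0],[1,-5,-5,-5,0],[1,-10,-10,-5,0],[1,-15,-15,-5,0],[1,0,0,0,0]]' >/dev/null; python3 r.py
python3 - <<'E'
from h import *
goto(.4437,-.1772,.16,12.7)
E
```

```text
t 31.63 pos [ 0.7465 -0.5508  0.1415] toolx yaw 8.59 zaxis [-0.009  0.016 -1.   ] F [-0.3 -0.1 -0.2] w 0.0854 q [-0.71  0.93  0.51  0.01  1.72 -0.86]
t 31.63 pos [ 0.7465 -0.5508  0.1415] toolx yaw 8.59 zaxis [-0.009  0.016 -1.   ] F [-0.3 -0.1 -0.2] w 0.0854 q [-0.71  0.93  0.51  0.01  1.72 -0.86]
shift [-243.8 -414.8   -9.9] turn [np.float64(-4.11), 'alt', np.float64(175.89)]
```

```bash
python3 -m inch '[[1,-8,-14,-1,0],[1,-15,-25,-1,0],[1,-15,-25,-1,0],[1,-15,-25,-1,0],[1,-15,-25,-1,0],[1,-15,-25,-1,0],[1,-15,-25,-1,0],[1,-15,-25,-1,0],[1,-15,-25,-1,0],[1,0,0,0,0]]' >/dev/null; python3 r.py
python3 -m inch '[[1,-8,-14,-1,0],[1,-15,-25,-1,0],[1,-15,-25,-1,0],[1,-15,-25,-1,0],[1,-15,-25,-1,0],[1,-13,-20,-1,0],[1,-8,-13,-1,0],[1,0,0,0,0]]' >/dev/null; python3 r.py
python3 - <<'E'
from h import *
goto(.4437,-.1772,.16,12.7)
E
```

```text
t 32.47 pos [ 0.5826 -0.353   0.1529] toolx yaw 8.41 zaxis [-0.006  0.014 -1.   ] F [-0.9  0.5  0. ] w 0.0854 q [-0.65  0.49  1.37  0.01  1.3  -0.8 ]
t 33.13 pos [ 0.4761 -0.2209  0.1671] toolx yaw 8.39 zaxis [ 0.008  0.004 -1.   ] F [ 0.4 -0.1  0.1] w 0.0853 q [-0.57  0.24  1.72  0.01  1.18 -0.72]
t 33.13 pos [ 0.4761 -0.2209  0.1671] toolx yaw 8.39 zaxis [ 0.008  0.004 -1.   ] F [ 0.4 -0.1  0.1] w 0.0853 q [-0.57  0.24  1.72  0.01  1.18 -0.72]
shift [-25.8 -47.9   7.1] turn [np.float64(-4.31), 'alt', np.float64(175.69)]
```

```bash
python3 -m inch '[[1,-8,-13,0,-2],[1,-10,-18,0,-2],[1,-7,-13,0,0],[1,0,0,0,0],[1,0,0,0,0]]' >/dev/null
python3 look.py pics/d2.png terminal 0 .4437 -.1772
```

```text
t 33.55 pos [ 0.4502 -0.1866  0.1706] toolx yaw 12.48 zaxis [ 0.019 -0.004 -1.   ] F [0.5 0.1 0.4] w 0.0856 q [-0.54  0.18  1.8   0.01  1.15 -0.76]
terminal [259. 168.  37.  29.] 0.78
fit [ 0.4435 -0.1777  0.2322] [13.3] 0.064
mark [179.8, 275.4] 0.58 [ 0.4427 -0.1786]
```

View pics/d2.png

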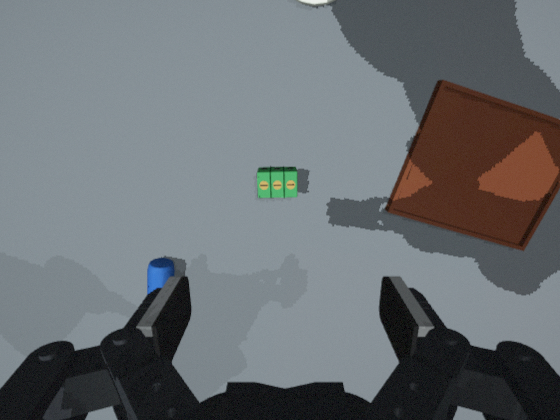

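```bash
python3 -m inch '[[1,-4,-5,5,0],[1,-4,-5,12,0],[1,0,0,20,0],[1,0,0,20,0],[1,0,0,20,0],[1,0,0,15,0],[1,0,0,8,0],[1,0,0,0,0],[1,0,0,0,0]]' >/dev/null
python3 - <<'E'
from h import *
goto(.4435,-.1777,.006,13)
E
```

```text
t 34.45 pos [ 0.4441 -0.1825  0.0642] toolx yaw 12.2 zaxis [ 0.02  -0.005 -1.   ] F [ 0.5  0.5 -0.4] w 0.0856 q [-0.54  0.29  1.96  0.01  0.87 -0.76]
shift [-0.7 -5.3 58.2] turn [np.float64(-0.8), 'alt', np.float64(179.2)]
```

```bash
python3 -m inch '[[1,0,-3,8,0],[1,0,-2,12,0],[1,0,0,12,0],[1,0,0,10,0],[1,0,0,6,0],[1,0,0,3,0],[1,0,0,0,0],[1,0,0,0,0]]' >/dev/null
python3 - <<'E'
from h import *
goto(.4435,-.1777,.006,13)
p=shot('wrist');cv2.imwrite('pics/d3.png',p['frame'][:,:,::-1])
E
```

```text
t 35.12 pos [ 0.4489 -0.1798  0.0148] toolx yaw 12.17 zaxis [ 0.031 -0.011 -0.999] F [-0.2 -0.2 -0. ] w 0.0857 q [-0.53  0.36  2.03  0.01  0.73 -0.75]
shift [-5.1 -3.3  8.6] turn [np.float64(-0.83), 'alt', np.float64(179.17)]
```

View pics/d3.png

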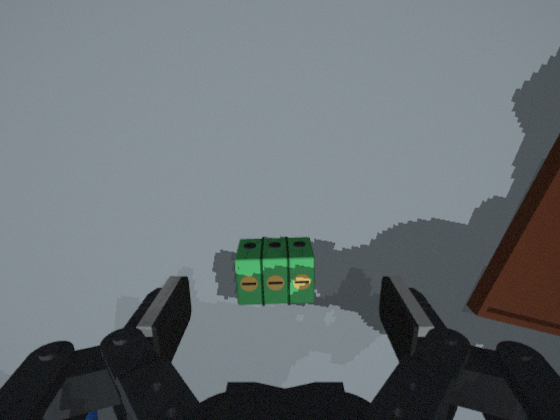

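```bash
python3 -m inch '[[1,-3,-3,3,0],[1,-3,-2,4,0],[1,0,0,3,0],[1,0,0,0,0]]' >/dev/null;python3 r.py
python3 -m inch '[[-1,0,0,0,0],[-1,0,0,0,0],[-1,0,0,0,0],[-1,0,0,0,0],[-1,0,0,0,0],[-1,0,0,0,0],[-1,0,0,0,0],[-1,0,0,0,0],[-1,0,0,0,0],[-1,0,0,0,0]]' 40;python3 r.py
```

```text
t 35.5 pos [ 0.4427 -0.1765  0.0054] toolx yaw 12.17 zaxis [ 0.034 -0.013 -0.999] F [-0.9 -0.8 -0.4] w 0.0856 q [-0.53  0.36  2.05  0.01  0.69 -0.75]
clock: 36.33
position: [0.443, -0.1767, 0.0056]
ee_rot: [0.009, 0.994, 0.106, 0.017]
contact_force: [0.0, 0.2, 0.6]
width: 0.0348
t 36.33 pos [ 0.443  -0.1767  0.0056] toolx yaw 12.17 zaxis [ 0.035 -0.014 -0.999] F [0.  0.2 0.6] w 0.0348 q [-0.53  0.36  2.05  0.01  0.69 -0.75]
```

Gripped, at 35 mm opening. I'll lift it and carry it towards the housing.

```bash
python3 -m inch '[[-1,0,0,-6,0],[-1,0,0,-12,0],[-1,0,0,-20,0],[-1,0,0,-20,0],[-1,0,0,-20,0],[-1,0,0,-20,0],[-1,0,0,-15,0],[-1,0,0,-8,0],[-1,0,0,0,0]]' >/dev/null
python3 - <<'E'
from h import *
goto(.6375,.1012,.12,8)
E
```

```text
t 37.08 pos [ 0.4369 -0.1741  0.1332] toolx yaw 12.16 zaxis [ 0.031 -0.012 -0.999] F [ 0.4  0.2 -0.4] w 0.035 q [-0.53  0.18  1.9   0.01  1.03 -0.75]
shift [ 253.6 -227.2   16.2] turn [np.float64(4.16), 'alt', np.float64(-175.84)]
```

```bash
python3 -m inch '[[-1,8,-7,-1,0],[-1,16,-14,-1,0],[-1,20,-18,-1,0],[-1,20,-18,-1,0],[-1,20,-18,-1,0],[-1,20,-18,-1,0],[-1,20,-18,-1,0],[-1,20,-18,-1,0],[-1,16,-14,0,1],[-1,8,-7,0,1],[-1,0,0,0,0]]' >/dev/null
python3 - <<'E'
from h import *
goto(.6375,.1012,.12,8)
E
```

```text
t 38.0 pos [0.5722 0.0246 0.1309] toolx yaw 9.77 zaxis [ 0.013 -0.004 -1.   ] F [ 0.9 -0.  -0.2] w 0.035 q [-0.08  0.34  1.68 -0.    1.11 -0.25]
shift [ 77.2 -64.4  11.5] turn [np.float64(1.77), 'alt', np.float64(-178.23)]
```

```bash
python3 -m inch '[[-1,8,-7,-1,0],[-1,16,-13,-1,1],[-1,20,-17,0,1],[-1,18,-15,0,0],[-1,10,-8,0,0],[-1,3,-3,0,0],[-1,0,0,0,0],[-1,0,0,0,0]]' >/dev/null
python3 look.py pics/d4.png housing .004 .6375 .1012
python3 - <<'E'
from h import *
goto(.6375,.1012,.05,8)
E
```

```text
t 38.67 pos [0.6339 0.1018 0.126 ] toolx yaw 7.68 zaxis [-0.003 -0.005 -1.   ] F [-0.2  0.6  0. ] w 0.0354 q [ 0.05  0.45  1.51 -0.01  1.19 -0.08]
housing [211. 169. 160.  97.] 0.62
fit [0.6379 0.1005 0.1257] [7.2] 0.067
mark [206.5, 290.5] 0.73 [0.639  0.1007]
t 38.82 pos [0.6338 0.1013 0.1265] toolx yaw 7.62 zaxis [-0.002 -0.005 -1.   ] F [ 0.1 -0.5 -0.2] w 0.035 q [ 0.05  0.45  1.51 -0.01  1.19 -0.08]
shift [ 3.9  0.2 76.4] turn [np.float64(-0.38), 'alt', np.float64(179.62)]
```

View pics/d4.png

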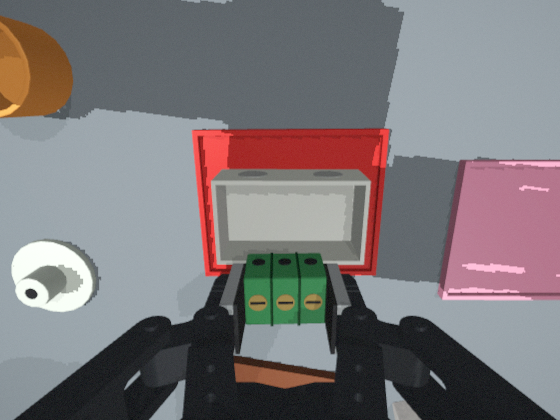

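```bash
python3 -m inch '[[-1,2,0,8,0],[-1,2,0,15,0],[-1,0,0,18,0],[-1,0,0,15,0],[-1,0,0,10,0],[-1,0,0,5,0],[-1,0,0,0,0],[-1,0,0,0,0]]' >/dev/null
python3 - <<'E'
from h import *
goto(.6375,.1012,.016,8)
p=shot('wrist');cv2.imwrite('pics/d5.png',p['frame'][:,:,::-1])
E
```

```text
t 39.48 pos [0.6365 0.0967 0.0531] toolx yaw 7.33 zaxis [ 0.    -0.006 -1.   ] F [ 1.2  0.2 -0.4] w 0.0352 q [ 0.05  0.51  1.59 -0.01  1.03 -0.08]
shift [ 1.5 -4.6 37.1] turn [np.float64(-0.67), 'alt', np.float64(179.33)]
```

View pics/d5.png

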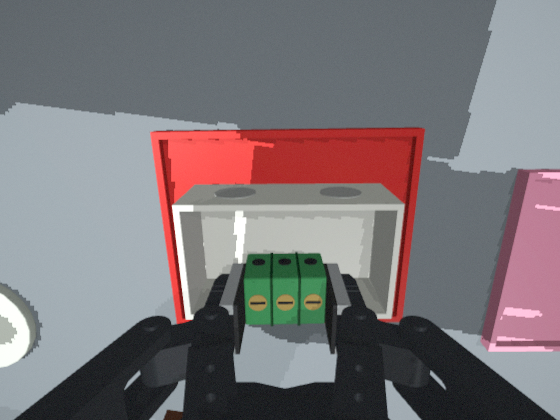

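```bash
python3 -m inch '[[-1,1,-3,0,0],[-1,0,-3,0,0],[-1,0,0,5,0],[-1,0,0,7,0],[-1,0,0,7,0],[-1,0,0,7,0],[-1,0,0,4,0],[-1,0,0,0,0],[-1,0,0,0,0]]' >/dev/null
python3 - <<'E'
from h import *
goto(.6375,.1012,.0136,8)
E
```

```text
t 40.28 pos [0.6389 0.1039 0.0228] toolx yaw 7.37 zaxis [ 0.006 -0.006 -1.   ] F [ 0.5 -0.1 -1.7] w 0.0349 q [ 0.06  0.55  1.62 -0.01  0.97 -0.07]
shift [-1.7  2.4  9.2] turn [np.float64(-0.63), 'alt', np.float64(179.37)]
```

```bash
python3 -m inch '[[-1,0,0,4,0],[-1,0,0,4,0],[-1,0,0,2,0],[-1,0,0,0,0],[-1,0,0,0,0]]' >/dev/null;python3 r.py
```

```text
t 40.7 pos [0.64   0.1038 0.0145] toolx yaw 7.35 zaxis [ 0.008 -0.006 -1.   ] F [ 0.7 -0.  -1.9] w 0.0351 q [ 0.06  0.56  1.63 -0.01  0.95 -0.07]
```

```bash
python3 -m inch '[[-1,0,0,2,0],[0.25,0,0,0,0],[0.25,0,0,0,0],[0.25,0,0,0,0],[0.25,0,0,0,0],[0.25,0,0,0,0],[0.25,0,0,0,0]]' >/dev/null;python3 r.py
python3 -m inch '[[0.25,0,0,-6,0],[0.25,0,0,-8,0],[0.25,0,0,-12,0],[0.25,0,0,-16,0],[0.25,0,0,-20,0],[0.25,0,0,-20,0],[0.25,0,0,-20,0],[0.25,0,0,-20,0],[0.25,0,0,-12,0],[0.25,0,0,0,0]]' >/dev/null
python3 look.py pics/d6.png terminal .008 .64 .104
```

```text
t 41.28 pos [0.6406 0.1038 0.0132] toolx yaw 7.35 zaxis [ 0.01  -0.005 -1.   ] F [ 0.6 -0.8 -0.5] w 0.0537 q [ 0.06  0.56  1.63 -0.01  0.94 -0.07]
t 42.12 pos [0.6388 0.1045 0.1578] toolx yaw 7.34 zaxis [ 0.01  -0.006 -1.   ] F [0.7 0.6 0.1] w 0.0534 q [ 0.06  0.42  1.46 -0.01  1.24 -0.07]
terminal [264. 184.  45.  35.] 0.85
fit [0.6398 0.1035 0.1161] [6.6] 0.078
```

View pics/d6.png

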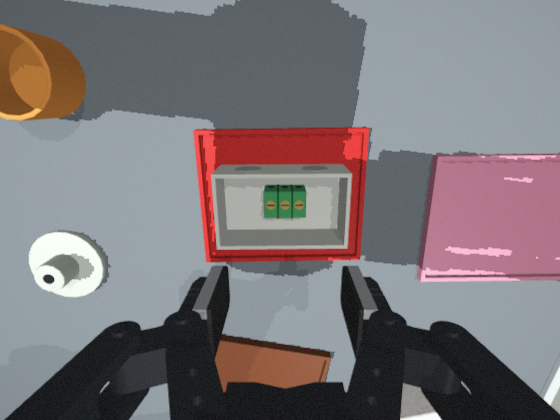

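The terminal sits upright in the middle of the housing. Next is the switch cover, which I'll grip along the bar's 44 mm so the tool hardly has to turn.

Run:
```python
from h import *
goto(.573,.3625,.16,2)
```

```text
t 42.27 pos [0.6367 0.1044 0.1537] toolx yaw 7.34 zaxis [ 0.003 -0.006 -1.   ] F [ 0.3 -1.  -0.2] w 0.0534 q [ 0.06  0.43  1.47 -0.01  1.24 -0.07]
shift [ -30.2 -264.1   -8. ] turn [np.float64(5.34), 'alt', np.float64(-174.66)]
```

```bash
python3 -m inch '[[1,-1,-10,-1,0],[1,-2,-18,-1,0],[1,-3,-22,-1,0],[1,-3,-22,-1,0],[1,-3,-22,-1,0],[1,-3,-22,-1,0],[1,-3,-22,-1,0],[1,-3,-22,-1,1],[1,-2,-22,-1,1],[1,-2,-18,0,1],[1,-2,-10,0,1],[1,0,0,0,1],[1,0,0,0,0]]' >/dev/null
python3 look.py pics/e1.png switch_cover 0 .573 .3625
```

```text
t 43.35 pos [0.5681 0.3235 0.1414] toolx yaw 1.99 zaxis [-0.035 -0.012 -0.999] F [ 0.8 -0.2 -0.4] w 0.0853 q [0.41 0.47 1.43 0.   1.28 0.37]
switch_cover [232. 112. 138.  83.] 0.61
fit [0.574  0.3628 0.0362] [2.1] 0.014
mark [153.7, 299.6] 0.88 [0.5749 0.3626]
```

View pics/e1.png

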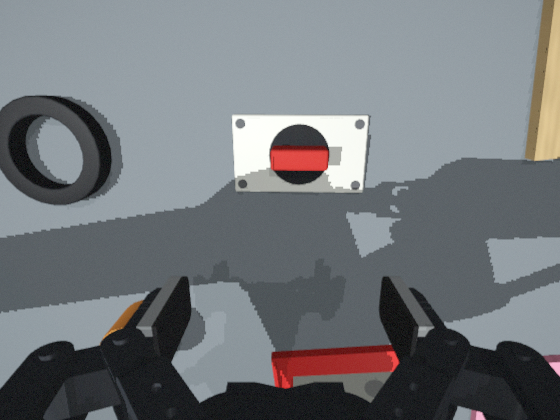

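```bash
python3 -m inch '[[1,0,-10,5,0],[1,2,-12,10,0],[1,2,-10,15,0],[1,0,-4,18,0],[1,0,0,15,0],[1,0,0,8,0],[1,0,0,0,0],[1,0,0,0,0]]' >/dev/null
python3 - <<'E'
from h import *
goto(.574,.3628,.009,2.1)
p=shot('wrist');cv2.imwrite('pics/e2.png',p['frame'][:,:,::-1])
E
```

```text
t 44.17 pos [0.5712 0.3606 0.0614] toolx yaw 1.68 zaxis [-0.035 -0.011 -0.999] F [-0.3  0.9  0.5] w 0.0856 q [0.46 0.56 1.48 0.01 1.14 0.43]
shift [ 4.7 -2.7 52.3] turn [np.float64(-0.42), 'alt', np.float64(179.58)]
```

View pics/e2.png

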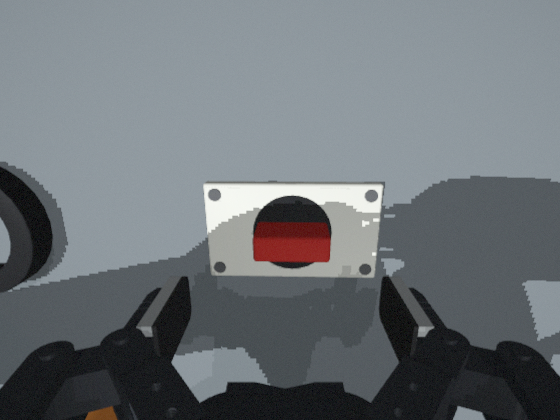

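```bash
python3 -m inch '[[1,2,-1,6,0],[1,2,-2,10,0],[1,0,0,12,0],[1,0,0,10,0],[1,0,0,6,0],[1,0,0,3,0],[1,0,0,0,0],[1,0,0,0,0]]' >/dev/null
python3 - <<'E'
from h import *
goto(.574,.3628,.009,2.1)
E
```

```text
t 44.88 pos [0.5771 0.3645 0.0134] toolx yaw 1.61 zaxis [-0.028 -0.008 -1.   ] F [-0.7 -0.4  0.4] w 0.0854 q [0.46 0.61 1.51 0.01 1.04 0.43]
shift [-3.1  1.6  4.5] turn [np.float64(-0.49), 'alt', np.float64(179.51)]
```

```bash
python3 -m inch '[[1,-3,1,3,0],[1,0,0,2,0],[1,0,0,0,0]]' >/dev/null; python3 r.py
python3 -m inch '[[-1,0,0,0,0],[-1,0,0,0,0],[-1,0,0,0,0],[-1,0,0,0,0],[-1,0,0,0,0],[-1,0,0,0,0],[-1,0,0,0,0],[-1,0,0,0,0],[-1,0,0,0,0]]' 60 >/dev/null; python3 r.py
python3 -m inch '[[-1,0,0,-5,0],[-1,0,0,-10,0],[-1,0,0,-15,0],[-1,0,0,-20,0],[-1,0,0,-20,0],[-1,0,0,-20,0],[-1,0,0,-15,0],[-1,0,0,-8,0],[-1,0,0,0,0]]' >/dev/null
python3 - <<'E'
from h import *
goto(.6375,.1012,.13,7.7)
p=shot('wrist');cv2.imwrite('pics/e3.png',p['frame'][:,:,::-1])
E
```

```text
t 45.13 pos [0.5745 0.3636 0.0092] toolx yaw 1.61 zaxis [-0.026 -0.007 -1.   ] F [-0.5 -0.3  0.2] w 0.0853 q [0.46 0.62 1.52 0.01 1.03 0.43]
t 45.88 pos [0.5748 0.3639 0.0106] toolx yaw 1.61 zaxis [-0.024 -0.006 -1.   ] F [0.6 0.2 1. ] w 0.043 q [0.46 0.61 1.52 0.01 1.03 0.43]
t 46.63 pos [0.577  0.3642 0.1318] toolx yaw 1.61 zaxis [-0.026 -0.007 -1.   ] F [ 1.   0.4 -0.8] w 0.0428 q [0.46 0.51 1.38 0.01 1.28 0.43]
shift [ 53.2 264.5   2.1] turn [np.float64(-6.09), 'alt', np.float64(173.91)]
```

View pics/e3.png

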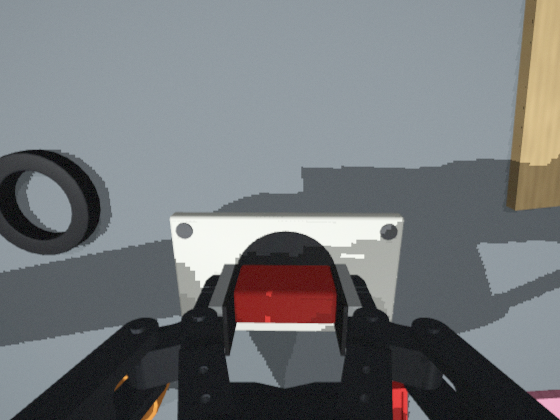

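```bash
python3 -m inch '[[-1,2,10,-1,0],[-1,4,18,-1,0],[-1,5,22,-1,0],[-1,5,22,-1,0],[-1,5,22,-1,0],[-1,5,22,-1,0],[-1,5,22,-1,0],[-1,5,22,-1,0],[-1,5,20,0,-1],[-1,2,14,0,-1],[-1,0,8,0,-2],[-1,0,0,0,0],[-1,0,0,0,0]]' >/dev/null
python3 - <<'E'
from h import *
goto(.6375,.102,.08,7.7)
p=shot('wrist');cv2.imwrite('pics/e4.png',p['frame'][:,:,::-1])
E
```

```text
t 47.77 pos [0.618  0.1429 0.1223] toolx yaw 5.75 zaxis [-0.059 -0.02  -0.998] F [ 0.4  0.6 -1.4] w 0.0431 q [ 0.12  0.47  1.48 -0.01  1.25  0.03]
shift [17.8 42.  41.9] turn [np.float64(-1.95), 'alt', np.float64(178.05)]
```

View pics/e4.png

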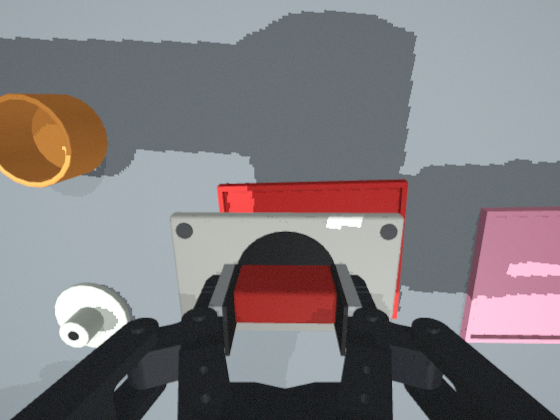

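```bash
python3 -m inch '[[-1,4,6,0,0],[-1,5,9,0,-1],[-1,5,9,0,-1],[-1,4,9,0,0],[-1,2,6,0,0],[-1,0,3,0,0],[-1,0,0,0,0],[-1,0,0,0,0]]' >/dev/null
python3 - <<'E'
from h import *
goto(.6375,.102,.06,7.7)
E
```

```text
t 48.48 pos [0.6432 0.1048 0.1193] toolx yaw 8.0 zaxis [-0.062 -0.02  -0.998] F [-0.4 -0.5 -2.1] w 0.0427 q [ 0.06  0.5   1.44 -0.02  1.27 -0.07]
shift [-2.2  1.3 59.6] turn [np.float64(0.3), 'alt', np.float64(-179.7)]
```

```bash
python3 -m inch '[[-1,-1,1,6,0],[-1,-1,0,10,0],[-1,0,0,12,0],[-1,0,0,8,0],[-1,0,0,4,0],[-1,0,0,0,0],[-1,0,0,0,0]]' >/dev/null
python3 - <<'E'
from h import *
goto(.6375,.102,.06,7.7)
p=shot('scene');cv2.imwrite('pics/e5.png',cv2.resize(p['frame'][150:270,220:420,::-1],(800,480)))
E
```

```text
t 49.07 pos [0.6359 0.1044 0.0752] toolx yaw 8.08 zaxis [-0.065 -0.019 -0.998] F [ 0.1  0.1 -1.4] w 0.0429 q [ 0.06  0.53  1.51 -0.02  1.17 -0.07]
shift [ 2.3  2.5 15.1] turn [np.float64(0.38), 'alt', np.float64(-179.62)]
```

View pics/e5.png

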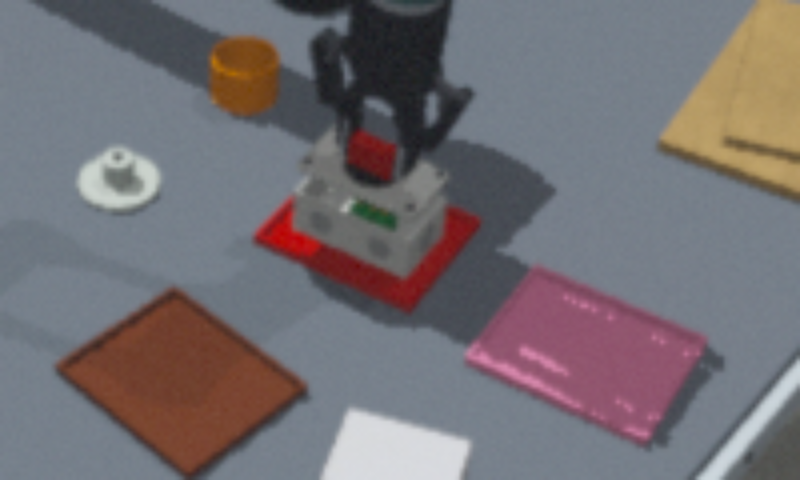

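```bash
python3 -m inch '[[-1,2,2,3,0],[-1,1,1,4,0],[-1,0,0,4,0],[-1,0,0,2,0],[-1,0,0,0,0]]' >/dev/null
python3 - <<'E'
from h import *
goto(.6375,.102,.058,7.7)
E
```

```text
t 49.53 pos [0.6403 0.1014 0.0624] toolx yaw 8.08 zaxis [-0.061 -0.019 -0.998] F [-0.2 -1.1 -1.3] w 0.0429 q [ 0.06  0.54  1.52 -0.02  1.15 -0.08]
shift [-2.4 -1.1  4.6] turn [np.float64(0.38), 'alt', np.float64(-179.62)]
```

```bash
python3 -m inch '[[-1,-3,0,3,0],[-1,0,0,3,0],[-1,0,0,0,0]]' >/dev/null
python3 r.py
```

```text
t 49.78 pos [0.6385 0.1009 0.0589] toolx yaw 8.07 zaxis [-0.056 -0.019 -0.998] F [ 0.1 -0.5 -1.9] w 0.0427 q [ 0.06  0.54  1.53 -0.02  1.13 -0.08]
```

```bash
python3 -m inch '[[-1,0,0,3,0],[-1,0,0,0,0]]' >/dev/null
python3 r.py
```

```text
t 49.95 pos [0.6398 0.1009 0.0587] toolx yaw 8.07 zaxis [-0.051 -0.018 -0.999] F [-0.2  0.5 -1.3] w 0.0431 q [ 0.06  0.54  1.53 -0.02  1.12 -0.08]
```

```bash
python3 -m inch '[[0.3,0,0,0,0],[0.3,0,0,0,0],[0.3,0,0,0,0],[0.3,0,0,0,0],[0.3,0,0,0,0],[0.3,0,0,0,0],[0.3,0,0,0,0]]' >/dev/null
python3 r.py
python3 -m inch '[[0.3,0,0,-6,0],[0.3,0,0,-10,0],[0.3,0,0,-15,0],[0.3,0,0,-20,0],[0.3,0,0,-20,0],[0.3,0,0,-20,0],[0.3,0,0,-12,0],[0.3,0,0,0,0]]' >/dev/null
python3 look.py pics/e6.png switch_cover .046 .638 .101
```

```text
t 50.53 pos [0.6389 0.1009 0.0577] toolx yaw 8.08 zaxis [-0.053 -0.019 -0.998] F [ 0.9  0.6 -0.2] w 0.0555 q [ 0.06  0.54  1.53 -0.02  1.12 -0.08]
t 51.2 pos [0.6446 0.1029 0.169 ] toolx yaw 8.08 zaxis [-0.053 -0.019 -0.998] F [ 1.  -0.3  1.3] w 0.0556 q [ 0.06  0.46  1.38 -0.02  1.36 -0.08]
switch_cover [219. 167. 139.  79.] 0.98
fit [0.6407 0.0996 0.138 ] [7.9] 0.016
mark [204.1, 290.8] 0.96 [0.6434 0.1021]
```

View pics/e6.png

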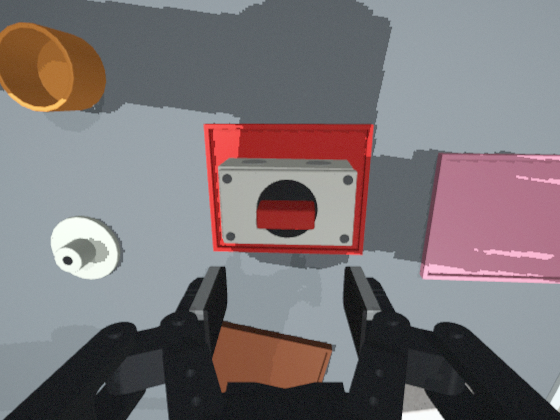

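The cover is on the housing, about 3 mm off centre and aligned to within half a degree. Now the orange box.

Run:
```python
from h import *
goto(.4316,.178,.16)
```

```text
t 51.35 pos [0.6424 0.1028 0.1651] toolx yaw 8.08 zaxis [-0.06  -0.019 -0.998] F [ 0.7  0.5 -0.2] w 0.0557 q [ 0.06  0.46  1.38 -0.02  1.36 -0.08]
shift [-197.4 -104.3   16.2] turn []
```

```bash
python3 -m inch '[[1,-8,-4,0,0],[1,-14,-7,0,0],[1,-14,-7,0,0],[1,-14,-7,0,0],[1,-14,-7,0,0],[1,-14,-7,0,0],[1,-14,-7,0,0],[1,-14,-7,0,0],[1,-14,-7,0,0],[1,-14,-7,0,0],[1,-10,-5,0,0],[1,-6,-3,0,0],[1,0,0,0,0],[1,0,0,0,0]]' >/dev/null
python3 look.py pics/f1.png round_box 0 .4316 .178
```

```text
t 52.52 pos [0.4562 0.1576 0.159 ] toolx yaw 8.04 zaxis [-0.1   -0.023 -0.995] F [0.9 0.7 0.4] w 0.0857 q [ 0.19  0.25  1.74 -0.    1.26  0.05]
round_box [236. 133.  78.  81.] 0.72
fit [0.4307 0.1787] [] 0.035
mark [168.1, 282.2] 0.66 [0.435  0.1776]
```

View pics/f1.png

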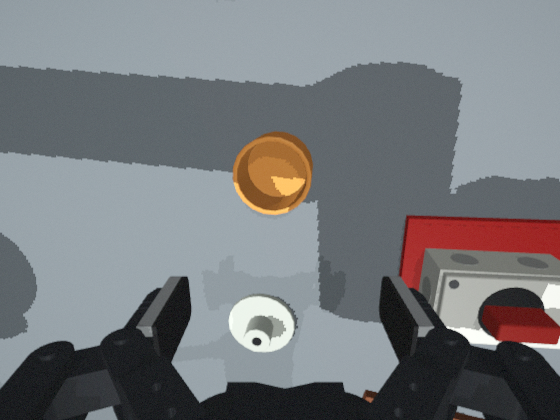

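```bash
python3 -m inch '[[1,15,-2,-3,0],[1,30,-3,-5,0],[1,36,-3,-6,0],[1,36,-3,-5,0],[1,36,-3,-5,0],[1,36,-3,-5,0],[1,36,-3,-5,0],[1,36,-3,-5,0],[1,36,-3,-5,0],[1,36,-3,-5,0],[1,36,-3,-5,0],[1,25,-2,-3,0],[1,25,-2,-3,0],[1,0,0,0,0]]' >/dev/null;python3 r.py
```

```text
t 53.83 pos [0.8938 0.2475 0.1613] toolx yaw 7.46 zaxis [-0.098 -0.024 -0.995] F [-0.5 -0.3 -2.4] w 0.0852 q [ 0.2   1.03  0.24 -0.    1.97  0.06]
```

```bash
python3 -m inch '[[1,25,-3,-4,0],[1,25,-3,-4,0],[1,25,-3,-4,0],[1,25,-3,-4,0],[1,25,-3,-4,0],[1,0,0,0,0]]' >/dev/null;python3 r.py
```

```text
t 54.33 pos [0.9353 0.2535 0.127 ] toolx yaw 7.32 zaxis [-0.025 -0.003 -1.   ] F [-0.9 -0.4 -0.3] w 0.0852 q [0.19 1.08 0.22 0.   1.87 0.07]
```

```bash
python3 -m inch '[[1,25,-3,-4,0],[1,25,-3,-4,0],[1,25,-3,-4,0],[1,0,0,0,0],[1,-8,0,-5,0],[1,-16,1,-6,0],[1,-24,2,-5,0],[1,-28,2,-3,0],[1,-28,2,-1,0],[1,-28,2,-1,0],[1,-28,2,-1,0],[1,-28,2,-1,0],[1,-28,2,-1,0],[1,0,0,0,0]]' >/dev/null
python3 - <<'E'
from h import *
goto(.4307,.1787,.16)
E
```

```text
t 55.5 pos [0.7349 0.2143 0.1399] toolx yaw 7.35 zaxis [ 0.045  0.015 -0.999] F [-0.5  0.5 -0.3] w 0.0854 q [0.19 0.59 1.22 0.01 1.29 0.06]
shift [-304.9   -3.9  -34.4] turn []
```

```bash
python3 -m inch '[[1,-12,0,-2,0],[1,-24,0,-2,0],[1,-28,0,-2,0],[1,-28,0,-2,0],[1,-28,0,-2,0],[1,-28,0,-2,0],[1,-28,0,-2,0],[1,-28,0,-2,0],[1,-28,0,-2,0],[1,-26,0,-2,0],[1,-20,0,-1,0],[1,-10,0,-1,0],[1,0,0,0,0],[1,0,0,0,0]]' >/dev/null
python3 look.py pics/f2.png round_box 0 .4316 .178
python3 - <<'E'
from h import *
goto(.4307,.1787,.03)
E
```

```text
t 56.67 pos [0.4413 0.1771 0.1564] toolx yaw 7.38 zaxis [ 0.073  0.021 -0.997] F [0.4 0.3 0.6] w 0.0856 q [0.23 0.15 1.88 0.   1.04 0.1 ]
round_box [225. 164.  77.  81.] 0.9
fit [0.4304 0.1786] [] 0.042
mark [197.6, 264.2] 0.87 [0.4343 0.1752]
t 56.82 pos [0.4421 0.1771 0.1559] toolx yaw 7.36 zaxis [ 0.072  0.021 -0.997] F [-0.7  0.4  1. ] w 0.0852 q [0.23 0.15 1.88 0.   1.04 0.1 ]
shift [-20.3  -1.6 124.7] turn []
```

View pics/f2.png

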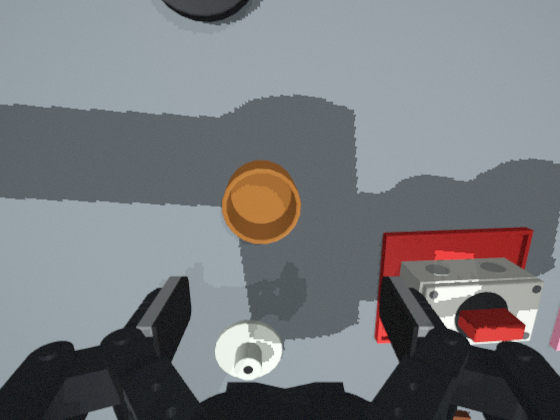

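```bash
python3 -m inch '[[1,40,0,0,0],[1,-40,0,0,0],[1,40,0,0,0],[1,-40,0,0,0],[1,0,0,0,0],[1,0,0,0,0]]' >/dev/null
python3 - <<'E'
from h import *
goto(.4305,.1787,.03)
E
```

```text
t 57.32 pos [0.441  0.1748 0.1375] toolx yaw 7.26 zaxis [ 0.009  0.006 -1.   ] F [1.2 1.  0.7] w 0.0851 q [0.23 0.2  1.87 0.   1.07 0.1 ]
shift [-10.9  -4.6 107.4] turn []
```

```bash
python3 -m inch '[[1,-5,-2,5,0],[1,-5,-2,10,0],[1,0,0,15,0],[1,0,0,15,0],[1,0,0,10,0],[1,0,0,5,0],[1,0,0,0,0]]' >/dev/null
python3 - <<'E'
from h import *
goto(.4305,.1787,.012)
p=shot('wrist');cv2.imwrite('pics/f3.png',p['frame'][:,:,::-1])
E
```

```text
t 57.9 pos [0.4417 0.181  0.0782] toolx yaw 7.18 zaxis [ 0.025  0.011 -1.   ] F [ 0.5  1.  -0.4] w 0.0854 q [0.24 0.26 1.96 0.01 0.9  0.11]
shift [-13.2   1.3  65.9] turn []
```

View pics/f3.png

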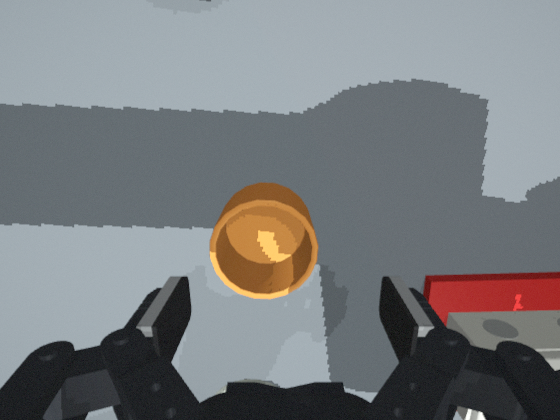

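```bash
python3 -m inch '[[1,-6,0,0,0],[1,-6,0,0,0],[1,-2,0,0,0],[1,0,0,0,0],[1,0,0,0,0]]' >/dev/null
python3 - <<'E'
from h import *
goto(.4305,.1787,.012)
E
```

```text
t 58.37 pos [0.4291 0.1798 0.0812] toolx yaw 7.17 zaxis [ 0.032  0.012 -0.999] F [ 0.1  0.5 -0.6] w 0.0855 q [0.24 0.24 1.98 0.01 0.89 0.12]
shift [-1.1  1.9 69.2] turn []
```

```bash
python3 -m inch '[[1,-1,1,6,0],[1,-1,1,10,0],[1,0,0,12,0],[1,0,0,12,0],[1,0,0,8,0],[1,0,0,4,0],[1,0,0,0,0]]' >/dev/null
python3 - <<'E'
from h import *
goto(.4305,.1787,.012)
E
```

```text
t 58.95 pos [0.4308 0.1783 0.0275] toolx yaw 7.18 zaxis [ 0.038  0.014 -0.999] F [-0.2 -0.9 -0. ] w 0.0855 q [0.24 0.32 2.05 0.01 0.73 0.11]
shift [-0.9 -0.3 15.5] turn []
```

```bash
python3 -m inch '[[1,0,0,5,0],[1,0,0,5,0],[1,0,0,5,0],[1,0,0,2,0],[1,0,0,0,0]]' >/dev/null; python3 r.py
python3 -m inch '[[-1,0,0,0,0],[-1,0,0,0,0],[-1,0,0,0,0],[-1,0,0,0,0],[-1,0,0,0,0],[-1,0,0,0,0],[-1,0,0,0,0]]' 40 >/dev/null; python3 r.py
python3 -m inch '[[-1,0,0,-5,0],[-1,0,0,-10,0],[-1,0,0,-15,0],[-1,0,0,-20,0],[-1,0,0,-20,0],[-1,0,0,-20,0],[-1,0,0,-15,0],[-1,0,0,-8,0],[-1,0,0,0,0]]' >/dev/null
python3 - <<'E'
from h import *
goto(.635,-.127,.13)
p=shot('wrist');cv2.imwrite('pics/f4.png',p['frame'][:,:,::-1])
E
```

```text
t 59.37 pos [0.4327 0.1788 0.0097] toolx yaw 7.18 zaxis [ 0.04   0.014 -0.999] F [-0.2 -1.1  0.2] w 0.0855 q [0.24 0.35 2.07 0.01 0.68 0.11]
t 59.95 pos [0.4331 0.1789 0.0111] toolx yaw 7.21 zaxis [ 0.042  0.014 -0.999] F [ 0.4 -0.1 -0.9] w 0.063 q [0.24 0.34 2.07 0.01 0.68 0.11]
t 60.7 pos [0.4263 0.1768 0.1295] toolx yaw 7.2 zaxis [ 0.037  0.013 -0.999] F [-0.3 -0.1 -1.1] w 0.0626 q [0.24 0.17 1.92 0.   1.01 0.11]
shift [168.8 327.6   3.1] turn []
```

View pics/f4.png

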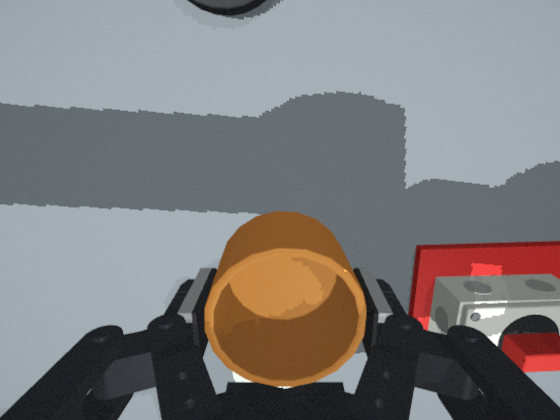

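```bash
python3 -m inch '[[-1,4,8,-1,0],[-1,8,15,-1,0],[-1,9,18,-1,0],[-1,9,18,-1,0],[-1,9,18,-1,0],[-1,9,18,-1,0],[-1,9,18,-1,0],[-1,9,18,-1,0],[-1,9,18,-1,0],[-1,9,18,-1,0],[-1,9,18,-1,0],[-1,9,18,-1,0],[-1,9,18,-1,0],[-1,9,18,-1,0],[-1,9,18,-1,0],[-1,9,18,-1,0],[-1,9,18,-1,0],[-1,5,10,0,0],[-1,0,0,0,0],[-1,0,0,0,0]]' >/dev/null
python3 - <<'E'
from h import *
goto(.635,-.127,.08)
p=shot('wrist');cv2.imwrite('pics/f5.png',p['frame'][:,:,::-1])
q=shot('top');cv2.imwrite('pics/f5t.png',q['frame'][:,:,::-1])
for r in regions_of(q,'brown_tray'): print(np.round(r['bbox']),r['confidence'], q['frame'][r['mask']].mean(0).round())
E
```

```text
t 62.42 pos [ 0.6106 -0.1309  0.1155] toolx yaw 7.2 zaxis [-0.015  0.015 -1.   ] F [-0.1  1.2 -0.5] w 0.063 q [-0.33  0.44  1.55  0.01  1.17 -0.46]
shift [25.2 -0.2 35.2] turn []
[295. 161.  51.  67.] 0.94 [73. 35. 23.]
```

View pics/f5.png

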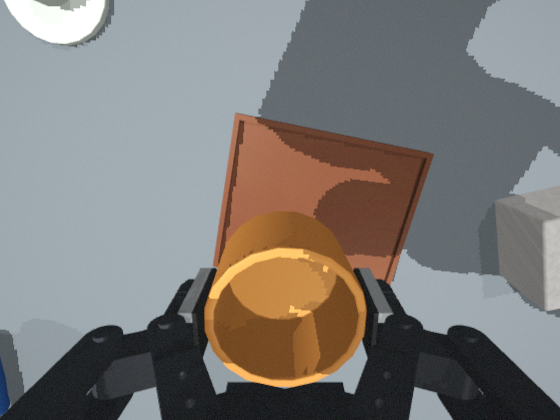

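Run:
```python
from h import *
import numpy as np
rep()
p=shot('wrist')
for u,v in((237,115),(432,154)): print(back(p,u,v,.010).round(4))
q=shot('top')
r=regions_of(q,'brown_tray')[0]
m=r['mask'].astype(np.uint8)
h=cv2.convexHull(np.vstack(cv2.findContours(m,0,2)[0]));m=cv2.fillConvexPoly(np.zeros_like(m),h,1).astype(bool)
print(fit([(q,m)],'brown_tray',0,[.635,-.127]))
```

```text
t 62.57 pos [ 0.6103 -0.1296  0.1163] toolx yaw 7.29 zaxis [-0.014  0.014 -1.   ] F [-0.7  0.1 -0.4] w 0.0633 q [-0.33  0.44  1.55  0.01  1.17 -0.46]
[ 0.5654 -0.06  ]
[ 0.713  -0.0693]
(array([ 0.63553345, -0.12358729,  3.102057  ]), np.float64(0.2859937086626876))
```

View pics/f5t.png

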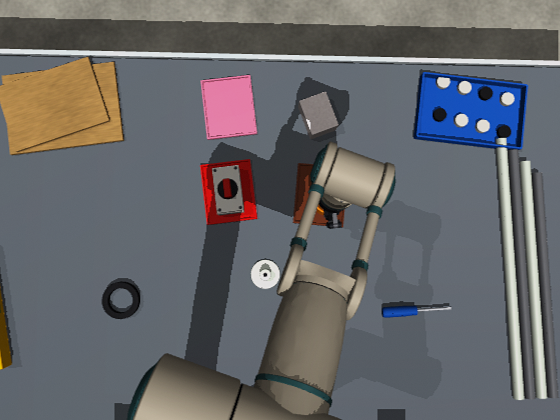

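```bash
python3 -m inch '[[-1,6,0,3,0],[-1,9,0,6,0],[-1,9,0,10,0],[-1,2,0,12,0],[-1,0,0,12,0],[-1,0,0,8,0],[-1,0,0,4,0],[-1,0,0,0,0],[-1,0,0,0,0]]' >/dev/null
python3 - <<'E'
from h import *
goto(.635,-.127,.017)
E
```

```text
t 63.47 pos [ 0.6393 -0.1217  0.055 ] toolx yaw 7.55 zaxis [-0.013  0.015 -1.   ] F [-0.7 -0.3 -0.9] w 0.0629 q [-0.3   0.53  1.56  0.01  1.07 -0.44]
shift [-4.5  5.3 38. ] turn []
```

```bash
python3 -m inch '[[-1,-3,3,4,0],[-1,-2,3,7,0],[-1,0,0,8,0],[-1,0,0,7,0],[-1,0,0,4,0],[-1,0,0,2,0],[-1,0,0,0,0]]' >/dev/null
python3 - <<'E'
from h import *
goto(.635,-.127,.016)
E
```

```text
t 64.05 pos [ 0.6345 -0.1295  0.0209] toolx yaw 7.49 zaxis [-0.011  0.014 -1.   ] F [ 0.   0.1 -0.6] w 0.063 q [-0.31  0.56  1.61  0.01  0.99 -0.45]
shift [ 0.8 -2.3  5. ] turn []
```

```bash
python3 -m inch '[[-1,0,-2,3,0],[-1,0,0,3,0],[-1,0,0,0,0]]' >/dev/null; python3 r.py
```

```text
t 64.3 pos [ 0.6348 -0.1272  0.0157] toolx yaw 7.49 zaxis [-0.01   0.013 -1.   ] F [ 0.7  0.5 -0.3] w 0.0629 q [-0.31  0.56  1.61  0.01  0.98 -0.45]
```

```bash
python3 -m inch '[[0.8,0,0,0,0],[0.8,0,0,0,0],[0.8,0,0,0,0],[1,0,0,0,0],[1,0,0,0,0],[1,0,0,0,0],[1,0,0,0,0]]' >/dev/null; python3 r.py
python3 -m inch '[[1,0,0,-6,0],[1,0,0,-10,0],[1,0,0,-15,0],[1,0,0,-20,0],[1,0,0,-20,0],[1,0,0,-20,0],[1,0,0,-20,0],[1,0,0,-20,0],[1,0,0,-12,0],[1,0,0,0,0]]' >/dev/null
python3 look.py pics/f6.png round_box .004 .635 -.127
python3 - <<'E'
from h import *
goto(.4365,.0065,.16)
E
```

```text
t 64.88 pos [ 0.636  -0.1271  0.0165] toolx yaw 7.53 zaxis [-0.007  0.013 -1.   ] F [-1.  -0.2  0.2] w 0.0857 q [-0.31  0.56  1.61  0.01  0.98 -0.45]
t 65.72 pos [ 0.6369 -0.1292  0.1728] toolx yaw 7.51 zaxis [-0.005  0.012 -1.   ] F [-0.8 -0.5  0.1] w 0.0857 q [-0.31  0.43  1.42  0.01  1.3  -0.45]
round_box [249. 161.  72.  80.] 0.55
fit [ 0.6339 -0.1275] [] 0.038
mark [191.6, 285.4] 0.61 [ 0.6372 -0.1275]
t 65.87 pos [ 0.6349 -0.1285  0.1686] toolx yaw 7.52 zaxis [-0.011  0.014 -1.   ] F [-0.3 -0.3 -0.6] w 0.086 q [-0.31  0.43  1.43  0.01  1.3  -0.45]
shift [-178.9 -159.6   12.7] turn []
```

View pics/f6.png

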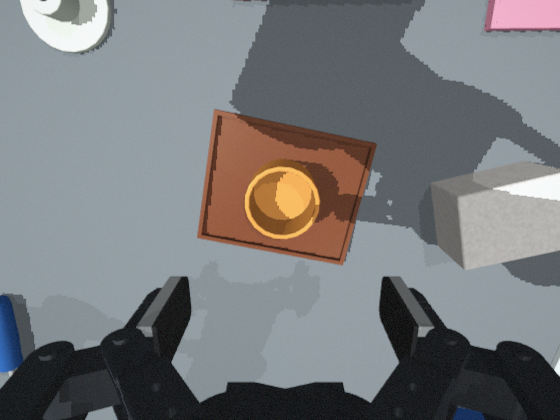

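The box stands in the middle of the brown tray. Next is the white cover.

```bash
python3 -m inch '[[1,-8,-7,-1,0],[1,-14,-12,-1,0],[1,-17,-15,-1,0],[1,-17,-15,-1,0],[1,-17,-15,-1,0],[1,-17,-15,-1,0],[1,-17,-15,-1,0],[1,-17,-15,-1,0],[1,-17,-15,-1,0],[1,-14,-13,0,0],[1,-7,-6,0,0],[1,0,0,0,0],[1,0,0,0,0]]' >/dev/null
python3 look.py pics/g1.png round_cover 0 .4345 .007
```

```text
t 66.95 pos [0.4271 0.0033 0.1667] toolx yaw 7.51 zaxis [-0.052  0.024 -0.998] F [-0.3 -0.4 -0.8] w 0.0856 q [-0.17  0.13  1.87  0.02  1.2  -0.31]
round_cover [266. 158.  71.  74.] 0.55
fit [0.4357 0.0058] [] 0.053
mark [193.5, 302.4] 0.72 [0.436 0.008]
```

View pics/g1.png

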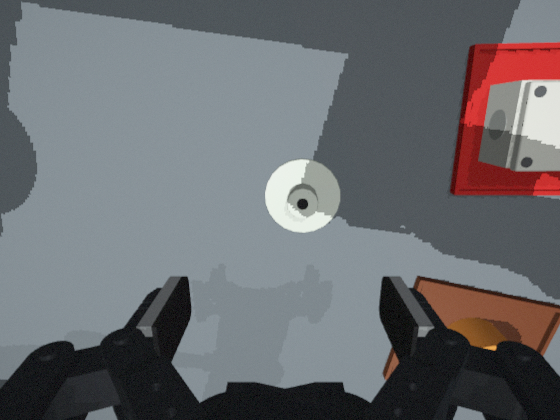

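```bash
python3 -m inch '[[1,4,0,6,0],[1,6,0,12,0],[1,4,0,20,0],[1,0,0,25,0],[1,0,0,20,0],[1,0,0,12,0],[1,0,0,6,0],[1,0,0,0,0],[1,0,0,0,0]]' >/dev/null
python3 look.py pics/g2.png round_cover 0 .4357 .006
python3 - <<'E'
from h import *
goto(.4357,.0062,.010)
E
```

```text
t 67.85 pos [0.4505 0.0022 0.0584] toolx yaw 7.12 zaxis [-0.041  0.022 -0.999] F [-0.4  0.3  0.3] w 0.0856 q [-0.16  0.29  1.99  0.02  0.91 -0.3 ]
round_cover [212. 174. 108. 110.] 0.61
fit [0.4357 0.0062] [] 0.028
mark [226.0, 266.6] 0.61 [0.436  0.0071]
t 68.0 pos [0.4508 0.0023 0.0594] toolx yaw 7.13 zaxis [-0.039  0.022 -0.999] F [ 0.5 -0.9 -0.3] w 0.0857 q [-0.16  0.28  1.99  0.02  0.91 -0.3 ]
shift [-12.7  -4.4  50. ] turn []
```

View pics/g2.png

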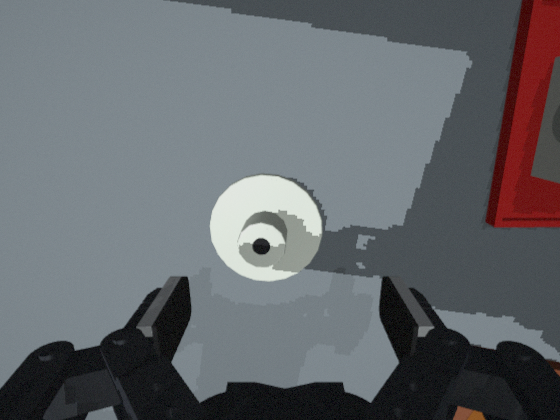

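```bash
python3 -m inch '[[1,-6,-2,0,0],[1,-6,-2,4,0],[1,-1,-1,8,0],[1,0,0,10,0],[1,0,0,8,0],[1,0,0,5,0],[1,0,0,0,0],[1,0,0,0,0]]' >/dev/null
python3 - <<'E'
from h import *
goto(.4357,.0062,.010)
E
```

```text
t 68.67 pos [0.4351 0.007  0.0251] toolx yaw 7.15 zaxis [-0.033  0.021 -0.999] F [-0.5 -0.2  0.5] w 0.0854 q [-0.16  0.31  2.07  0.02  0.8  -0.3 ]
shift [ 1.   1.2 15.1] turn []
```

```bash
python3 -m inch '[[1,1,1,5,0],[1,0,0,5,0],[1,0,0,4,0],[1,0,0,0,0],[1,0,0,0,0]]' >/dev/null
python3 r.py
python3 -m inch '[[-1,0,0,0,0],[-1,0,0,0,0],[-1,0,0,0,0],[-1,0,0,0,0],[-1,0,0,0,0],[-1,0,0,0,0],[-1,0,0,0,0],[-1,0,0,0,0],[-1,0,0,0,0],[-1,0,0,0,0],[-1,0,0,0,0]]' 40 >/dev/null; python3 r.py
```

```text
t 69.08 pos [0.4368 0.0061 0.0099] toolx yaw 7.14 zaxis [-0.031  0.021 -0.999] F [ 1.2  0.  -0.2] w 0.0857 q [-0.16  0.34  2.08  0.02  0.76 -0.3 ]
t 70.0 pos [0.4371 0.0061 0.0106] toolx yaw 7.14 zaxis [-0.03   0.021 -0.999] F [ 0.1 -0.   0.5] w 0.0265 q [-0.16  0.34  2.08  0.02  0.76 -0.3 ]
```

```bash
python3 -m inch '[[-1,0,0,-5,0],[-1,0,0,-10,0],[-1,0,0,-15,0],[-1,0,0,-20,0],[-1,0,0,-20,0],[-1,0,0,-20,0],[-1,0,0,-18,0],[-1,0,0,-8,0],[-1,0,0,0,0]]' >/dev/null
python3 - <<'E'
from h import *
goto(.634,-.1275,.13)
p=shot('wrist');cv2.imwrite('pics/g3.png',p['frame'][:,:,::-1])
E
```

```text
t 70.75 pos [0.4389 0.0038 0.1323] toolx yaw 7.14 zaxis [-0.035  0.021 -0.999] F [ 0.2 -0.  -1. ] w 0.0265 q [-0.16  0.18  1.91  0.02  1.09 -0.3 ]
shift [177.2 154.4  -7.2] turn []
```

View pics/g3.png

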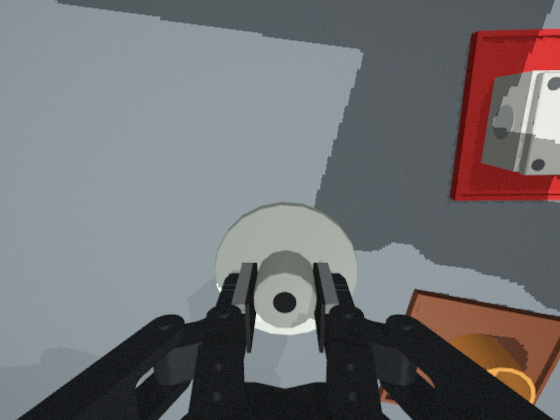

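```bash
python3 -m inch '[[-1,6,5,-1,0],[-1,11,10,-1,0],[-1,14,12,-1,0],[-1,14,12,-1,0],[-1,14,12,-1,0],[-1,14,12,-1,0],[-1,14,12,-1,0],[-1,14,12,-1,0],[-1,14,12,-1,0],[-1,14,12,-1,0],[-1,12,10,-1,0],[-1,10,9,-1,0],[-1,8,6,0,0],[-1,4,3,0,0],[-1,0,0,0,0],[-1,0,0,0,0]]' >/dev/null
python3 - <<'E'
from h import *
goto(.634,-.1275,.08)
p=shot('wrist');cv2.imwrite('pics/g4.png',p['frame'][:,:,::-1])
E
```

```text
t 72.13 pos [ 0.6295 -0.1314  0.106 ] toolx yaw 7.0 zaxis [-0.066  0.026 -0.997] F [-0.1 -0.1 -1.2] w 0.0268 q [-0.32  0.5   1.47  0.    1.24 -0.44]
shift [ 6.6 -2.4 25.7] turn []
```

View pics/g4.png

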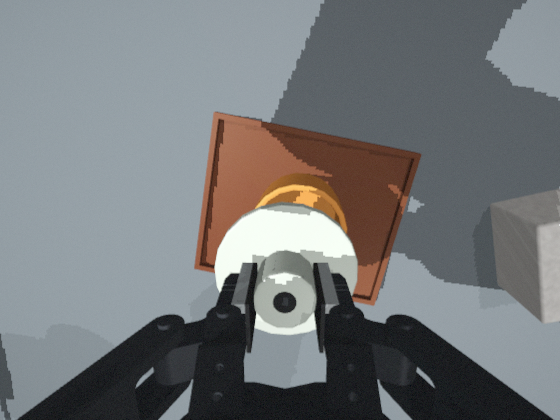

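```bash
python3 -m inch '[[-1,3,-1,4,0],[-1,3,-1,8,0],[-1,1,0,9,0],[-1,0,0,8,0],[-1,0,0,4,0],[-1,0,0,0,0],[-1,0,0,0,0]]' >/dev/null
python3 - <<'E'
from h import *
goto(.634,-.1275,.0605)
E
```

```text
t 72.77 pos [ 0.6311 -0.1247  0.0684] toolx yaw 7.13 zaxis [-0.07   0.028 -0.997] F [-0.3 -0.4 -0.3] w 0.0263 q [-0.31  0.53  1.51  0.01  1.17 -0.43]
shift [3.1 3.4 7.6] turn []
```

```bash
python3 -m inch '[[-1,2,2,0,0],[-1,2,2,2,0],[-1,0,0,3,0],[-1,0,0,0,0],[-1,0,0,0,0]]' >/dev/null
python3 - <<'E'
from h import *
goto(.634,-.1275,.0605)
p=shot('scene');cv2.imwrite('pics/g5.png',cv2.resize(p['frame'][170:290,190:390,::-1],(800,480)))
E
```

```text
t 73.18 pos [ 0.6364 -0.1287  0.0636] toolx yaw 7.13 zaxis [-0.068  0.027 -0.997] F [-0.5  0.4 -0.8] w 0.0267 q [-0.31  0.54  1.51  0.01  1.16 -0.43]
shift [-2.  -1.4  3.3] turn []
```

View pics/g5.png

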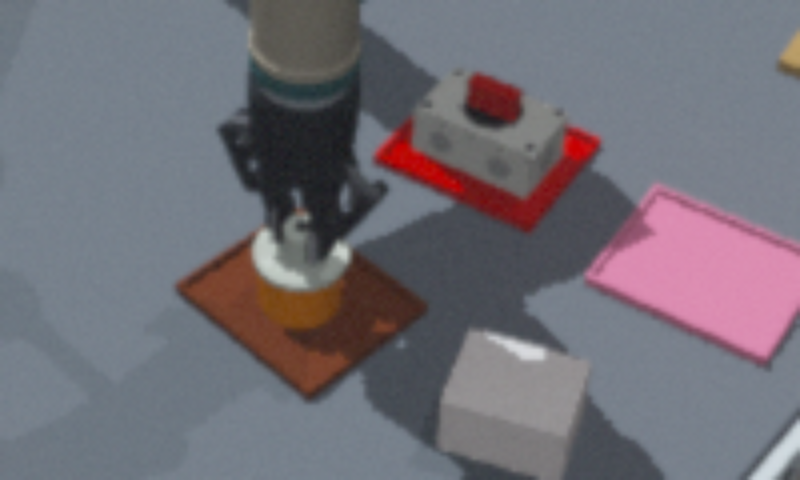

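```bash
python3 -m inch '[[-1,-3,-1,2,0],[-1,0,0,3,0],[-1,0,0,0,0]]' >/dev/null; python3 r.py
```

```text
t 73.48 pos [ 0.6341 -0.1282  0.0609] toolx yaw 7.11 zaxis [-0.064  0.026 -0.998] F [-0.3  0.4 -1.9] w 0.0266 q [-0.31  0.54  1.52  0.01  1.15 -0.44]
```

```bash
python3 -m inch '[[0.1,0,0,0,0],[0.1,0,0,0,0],[0.1,0,0,0,0],[0.1,0,0,0,0],[0.1,0,0,0,0],[0.1,0,0,0,0],[0.1,0,0,0,0]]' >/dev/null; python3 r.py
python3 -m inch '[[0.1,0,0,-5,0],[0.1,0,0,-8,0],[0.1,0,0,-12,0],[0.1,0,0,-18,0],[0.1,0,0,-20,0],[0.1,0,0,-20,0],[0.1,0,0,-20,0],[0.1,0,0,-12,0],[0.1,0,0,0,0]]' >/dev/null; 
python3 look.py pics/g6.png round_cover .049 .634 -.128
```

```text
t 74.07 pos [ 0.6334 -0.128   0.0607] toolx yaw 7.11 zaxis [-0.064  0.026 -0.998] F [0.5 0.5 0.4] w 0.047 q [-0.31  0.54  1.52  0.01  1.15 -0.44]
t 74.82 pos [ 0.6411 -0.1312  0.1843] toolx yaw 7.11 zaxis [-0.065  0.026 -0.998] F [ 1.2 -0.6  1.1] w 0.0472 q [-0.31  0.46  1.34  0.01  1.41 -0.44]
round_cover [244. 161.  84.  81.] 0.92
fit [ 0.6341 -0.1278] [] 0.021
mark [201.0, 289.9] 0.66 [ 0.6372 -0.1272]
```

View pics/g6.png

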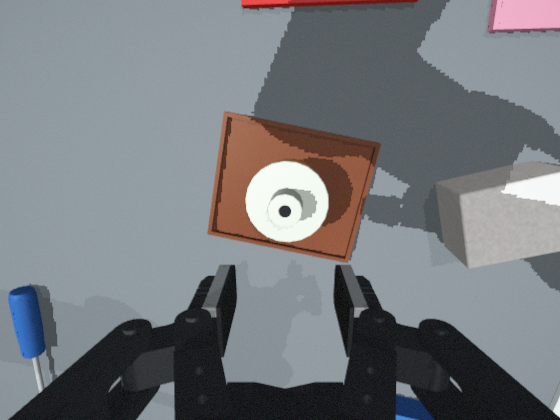

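The white cover is centred on the box, with the fit at (0.634, −0.128). One last overall check before handing in.

```bash
python3 -m inch '[[0.1,-10,0,-5,0],[0.1,-20,0,-5,0],[0.1,-20,0,-5,0],[0.1,-20,0,-5,0],[0.1,-20,0,-3,0],[0.1,-10,0,0,0],[0.1,0,0,0,0],[0.1,0,0,0,0]]' >/dev/null; python3 r.py
python3 - <<'E'
from h import *
s=shot('scene');t=shot('top')
a=cv2.resize(s['frame'][130:270,190:400],(800,533));cv2.imwrite('pics/z1.png',a[:,:,::-1])
cv2.imwrite('pics/z2.png',t['frame'][:,:,::-1])
for n,z,x in(('switch_cover',.046,[.638,.101]),('round_cover',.049,[.634,-.128]),('round_box',.004,[.634,-.1275]),('housing',.004,[.638,.101])):
  for p in (s,t):
    r=regions_of(p,n)
    if r and r[0]['confidence']>.4: v,f=fit([(p,r[0]['mask'])],n,z,x);print(n,r[0]['bbox'],v.round(4),round(f,3))
E
```

```text
t 75.63 pos [ 0.5287 -0.1418  0.2029] toolx yaw 7.19 zaxis [-0.091  0.035 -0.995] F [ 0.3  0.5 -0.9] w 0.0471 q [-0.39  0.31  1.54 -0.    1.4  -0.51]
switch_cover [295.9, 189.4, 36.1, 21.1] [0.6414 0.0996 0.1559] 0.082
switch_cover [214.4, 166.3, 27.0, 48.6] [0.6407 0.0992 0.1516] 0.036
round_cover [251.9, 222.6, 22.5, 18.3] [ 0.6329 -0.1253] 0.045
round_cover [214.8, 165.4, 26.2, 47.4] [ 0.634 -0.128] 1.0
round_box [254.6, 239.5, 23.4, 13.8] [ 0.6347 -0.1262] 0.682
housing [292.4, 195.2, 41.0, 17.8] [0.6421 0.0959 3.2193] 0.54
housing [218.3, 206.0, 27.3, 9.8] [0.5764 0.0781 4.0001] 0.958
```

View pics/z1.png

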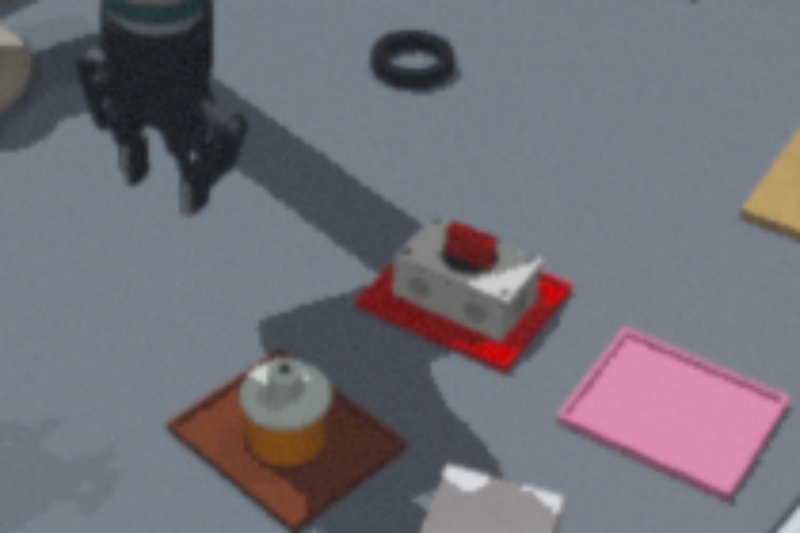

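View pics/z2.png

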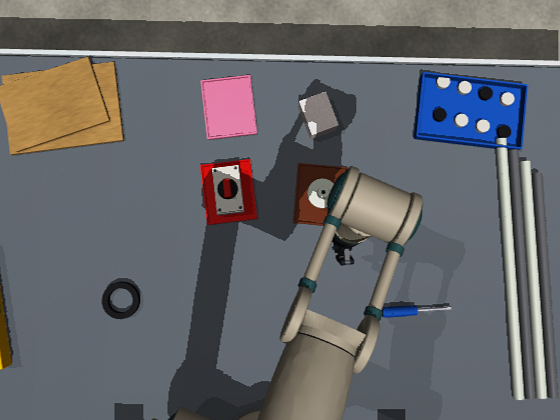

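Both kits look correct, and the roll at (121,299) and the screwdriver at (415,310) are where they started. I'm handing in.

```bash
python3 -c "
from rig import manip
print(manip.sign_off())"
```

```text
the job is handed in; nothing more can be done
None
```

Both kits are made up in the order you gave, and I handed the job in at about 76 s of the 128 s allowed. `sign_off` gave no verdict.

| Part | Last check | Reading |
|---|---|---|
| Housing in red tray | Wrist-camera fit, before the block and cover went on | about 1 mm off centre, 0.6° off in angle |
| Terminal block | Wrist-camera fit, before closing | upright, about 3 mm from the housing's middle |
| Switch cover | Scene and top views at the end | within about 4 mm of where the housing stood, about 1° off |
| Orange box in brown tray | Wrist-camera fit, before its cover went on | about 1–2 mm off centre |
| White cover on orange box | Wrist camera, and scene view at the end | under 1 mm off by the wrist camera, about 3 mm by the scene view |

In the last top view the roll and the screwdriver lie where they started.

- **Checks that failed:** the final automatic fits for the housing (both views), the orange box (scene view) and the white cover (top view) were unusable. Those parts were partly hidden, or the network picked the wrong region. For the housing and the box I relied on the earlier wrist-camera fits and on what the pictures show.
- **Tool tilt:** small tilts built up as the arm moved, reaching about 0.4 rad while I was testing which moves undid them. I brought the tilt down by pushing the arm out to its reach limit. The parts were set down with at most about 0.07 rad of tool tilt and look flat in the pictures.

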